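# Load and start the jar washer

## Robot

A 6-joint arm with a two-finger parallel gripper is mounted at the origin on the work surface. World frame = base frame: x ahead of the robot, y to its left, z up, the work surface at z = 0. Lengths are in m, angles in rad, forces in N, time in s.
With the tool pointing down it reaches from about 0.35 to 0.975 m from the base axis. Payload 4.9 kg.
Tool frame: the origin (TCP) lies on the centre line of the jaws, within the pads' length; the fingertips stand 14 mm ahead of it and the grasp point (between the pads) lies 5 mm behind it; z points along the fingers, y is the line along which they close (so a half turn about z gives the same grasp; the last joint's range is limited). The gripper opens to 85 mm and grips with 20 to 120 N. Pads are 22 mm wide; open, the fingers measure 114 mm over their backs; the gripper's body (76 mm by 85 mm) begins 54 mm behind the grasp point. The pads swing forward as they close: fully open they stand 13 mm farther back than shut.
Start: joints at [1.091, 0.053, 1.613, -0, 1.476, -0.119], TCP at [0.221, 0.585, 0.245] pointing down, gripper open.
Joint ranges: [-3.01, 3.01], [-1.01, 2.22], [0.06, 2.58], [-1.02, 4.17], [0.09, 2.62], [-3.14, 3.14]. Speed limits (rad/s): [2.57, 2.57, 3.14, 3.14, 3.14, 3.14].

## Interface

Orientations are given as a unit quaternion [w, x, y, z].
In Python, from plant import * gives the robot as it stands.
- The arm moves only by the tool send_rows, never from a script. Its argument "steps" is a list of rows, each an object with "translation": the shift along the tool's x, y, z in cm, a list of three; "delta_rot": the turn, a rotation vector about the tool's x, y, z in rad, a list of three; "jaw": the finger opening in cm, from 0 to 8.54. In form: [{"translation": [dx, dy, dz], "delta_rot": [rx, ry, rz], "jaw": jaw}, ...]. A call has exactly 8 rows; each row is the pose to reach, as a shift and turn from the pose commanded when the call began, along the tool's axes at that moment; what a row does not reach only later rows make up. A row lasts 1/10 s, in which the tool goes at most 50 mm and 8.59 degrees, less where a joint would pass 70% of its speed; a pose out of reach is approached as far as the arm can. A call with a gripper value outside its range is refused whole. The fingers move at their own pace and stop on an object; the grip force is fixed at half the most. Time passes only in rows, so rows that repeat a pose let the fingers close, or fill a call up. It gives the time, the measured TCP pose, the force, the opening and the grip force at its end, in the units of the state.
- state(): the state, without advancing time (a new reading comes with each control period).
- grab_frame(name): name is "scene" or "top" or "wrist"; returns a dict with "pixels" (480x640x3 uint8, blue, green, red), "range_z" (480x640 float32, m along the optical axis (not along the pixel's ray), 0 where there is no reading), "fx", "fy", "cx", "cy" (pixels), "dist" ([k1, k2, p1, p2, k3] as OpenCV has them; the pictures are not rectified), "rvec" (rotation vector, rad) and "tvec" (3), from world to camera coordinates, as OpenCV has them. Camera axes: x right, y down, z forward; pixel columns grow to the right and rows downward; lengths in m; the calibration is good to about 2 mm. A picture is of the moment at which its call begins.
- job_done(): hands the job in; it is judged then, once.
The state is a dict: "time": time; "joint_pos": joint angles; "joint_vel": joint speeds; "joint_efforts": joint torques, N m; "tool_pos": TCP position; "tool_rot": TCP orientation; "contact_force": force on the tool from outside, world axes, zero at the start; "ft_torque": the same for the moment, N m; "gripper_width": opening from 0.0 (shut) to 1.0 (fully open); "grasp_force": force on a finger pad.
Only numpy, scipy, OpenCV 4.12 (cv2) and the standard library are available. Lean on these libraries where they do the work, as an engineer would, in place of code of your own. Each camera call takes 0.05 s, during which the arm holds its last target. There are 200 camera calls.

## Task

Get the jar washer on the lab bench ready and start it: put the detergent tablet into the dosing well and set the steel cover on the well so that it sits seated and level, and pass every used sample jar on the bench through the spring flap into the wash chamber, letting the flap swing fully shut again. When all that is done, and not before, turn the selector clockwise to the two-dot mark (the third of the four marks) and leave it clicked in there. Leave the tube rack, the beaker and the reagent bottle where they stand.

Things in the scene. Friction and masses are not known exactly. Their poses are not given: they have to be found in the camera images.
- washer: Jar washer, a fixed white box with a steel top deck, 220 (x) x 280 (y) x 220 mm high. Origin at the centre of its underside; z up, -x side is the front (control strip), +x side a clear window. Inside is one wash chamber: walls 6 mm, floor 10 mm above the bench, ceiling at 212 mm; under the port a slick chute slopes down to +y. Port, well and selector are on the deck.
- port (a point): Centre of the loading port, a rectangular opening 100 (washer x) x 80 mm (washer y) in the deck (8 mm thick), at deck height 220 mm. Axes as the washer's. The grey flap fills it.
- flap (a joint): Angle (rad) of the spring flap in the port: 0 shut, flush with the deck; grows as it is pushed down into the chamber, stop at 1.4. A 96 x 76 x 4 mm plate hinged along the washer's y at the port's +x edge, free edge at -x. A weak spring (0.06 N m at 0, 0.14 N m at 1.4) swings it shut; the weight of a jar lying on it does not open it.
- flap_hinge (a point): Middle of the flap's hinge line, fixed at the +x edge of the port, 48 mm from the port's centre, at deck height. Axes as the washer's.
- well_rim (a point): Centre of the mouth of the dosing well, at the height of its rim: a round grey cup let into the deck, outer diameter 70, inner 60 mm, rim 14 mm above the deck, inner floor 34 mm below the rim. Axes as the washer's.
- selector (a joint): Selector angle (rad), grows clockwise seen from above. Four detents, each marked on the deck: bar (off) at 0.00, one dot at 0.60, two dots at 1.20, three dots at 1.80. Starts at off or one dot. Snaps into the nearest detent when let go; about 0.1 N m moves it over a detent.
- selector_grip (a point): On the selector's axis, 40 mm above the deck: grip height on its upright black bar handle, 44 long, 12 thick, 12 to 52 mm above the deck, on a disc 44 mm in diameter (top 12 mm above the deck). Turns with the handle: x runs along the bar to the pointer end (white line), z up.
- tablet_center (a point): Centre of the solid detergent tablet, an off-white block 30 (x) x 24 (y) x 14 mm (z), 20 g, lying flat on the bench.
- cover_center (a point): Loose steel cover of the well, 80-160 g, plug down on the bench. Point on its axis 22 mm above its lowest face (44 mm in all); z up. Heights from the lowest face: tapered plug 0-6, diameter 42-52 (4 mm play in the well); disc 6-11, diameter 78; black knob 11-44, diameter 20 mm. Seated, the disc lies on the rim and this point is 16 mm above the rim.
- jar1_center (a point): Centre (22 mm above its foot) of a used square sample jar, white plastic, body 30 x 30 x 32 mm, on it along z a round grey cap 23 mm in diameter, 12 mm high; 44 mm in all, 28-56 g. Upright on the bench at the start. Four to six of the six jars are present; the others are absent (None from the start).
- jar2_center (a point): Centre (22 mm above its foot) of a used square sample jar, white plastic, body 30 x 30 x 32 mm, on it along z a round grey cap 23 mm in diameter, 12 mm high; 44 mm in all, 28-56 g. Upright on the bench at the start. Four to six of the six jars are present; the others are absent (None from the start).
- jar3_center (a point): Centre (22 mm above its foot) of a used square sample jar, white plastic, body 30 x 30 x 32 mm, on it along z a round grey cap 23 mm in diameter, 12 mm high; 44 mm in all, 28-56 g. Upright on the bench at the start. Four to six of the six jars are present; the others are absent (None from the start).
- jar4_center (a point): Centre (22 mm above its foot) of a used square sample jar, white plastic, body 30 x 30 x 32 mm, on it along z a round grey cap 23 mm in diameter, 12 mm high; 44 mm in all, 28-56 g. Upright on the bench at the start. Four to six of the six jars are present; the others are absent (None from the start).
- jar5_center (a point): Centre (22 mm above its foot) of a used square sample jar, white plastic, body 30 x 30 x 32 mm, on it along z a round grey cap 23 mm in diameter, 12 mm high; 44 mm in all, 28-56 g. Upright on the bench at the start. Four to six of the six jars are present; the others are absent (None from the start).
- jar6_center (a point): Centre (22 mm above its foot) of a used square sample jar, white plastic, body 30 x 30 x 32 mm, on it along z a round grey cap 23 mm in diameter, 12 mm high; 44 mm in all, 28-56 g. Upright on the bench at the start. Four to six of the six jars are present; the others are absent (None from the start).
- tube_rack: Wooden test-tube rack with glass tubes, 50 x 152 mm, 93 mm high, standing on the bench; origin under its centre. Not part of the job.
- beaker: Empty glass beaker, 60 mm in diameter, 75 mm high; origin under its centre. Not part of the job.
- reagent_bottle: White plastic reagent bottle with red cap, 68 mm in diameter, 170 mm high; origin under its centre. Not part of the job.

How it is judged:
On the way, in this order (a step that is already met when the one before it is completed fails the run):
1. all jars are in the chamber, the flap is shut, the tablet lies in the well and the cover is seated on it, with the selector still before the two-dot mark (z of jar1_center in the frame of washer between 0 and 0.19 m and x of jar1_center in the frame of washer between -0.11 and 0.11 m and y of jar1_center in the frame of washer between -0.14 and 0.14 m and z of jar2_center in the frame of washer between 0 and 0.19 m and x of jar2_center in the frame of washer between -0.11 and 0.11 m and y of jar2_center in the frame of washer between -0.14 and 0.14 m and z of jar3_center in the frame of washer between 0 and 0.19 m and x of jar3_center in the frame of washer between -0.11 and 0.11 m and y of jar3_center in the frame of washer between -0.14 and 0.14 m and z of jar4_center in the frame of washer between 0 and 0.19 m and x of jar4_center in the frame of washer between -0.11 and 0.11 m and y of jar4_center in the frame of washer between -0.14 and 0.14 m and z of jar5_center in the frame of washer between 0 and 0.19 m and x of jar5_center in the frame of washer between -0.11 and 0.11 m and y of jar5_center in the frame of washer between -0.14 and 0.14 m and z of jar6_center in the frame of washer between 0 and 0.19 m and x of jar6_center in the frame of washer between -0.11 and 0.11 m and y of jar6_center in the frame of washer between -0.14 and 0.14 m and horizontal distance between tablet_center and well_rim below 0.03 m and z of tablet_center in the frame of well_rim between -0.035 and -0.005 m and horizontal distance between cover_center and well_rim below 0.008 m and z of cover_center in the frame of well_rim between 0.013 and 0.0185 m and angle between cover_center's own z axis and vertical below 0.06 rad and value of joint flap below 0.06 rad and value of joint selector below 0.9 rad), for 0.2 s.
2. the selector is at the two-dot mark (value of joint selector between 1.07 and 1.33 rad), for 0.2 s.
At the end, for the whole second after the job is handed in: Every jar present is inside the chamber, flap shut (0.06 rad), tablet in the well, cover seated on the rim (8 mm of centre, down within 2.5 mm, level within 0.06 rad), selector at two dots (1.20 +- 0.13 rad), turned there last (all of step 2 and z of jar1_center in the frame of washer between 0 and 0.19 m and x of jar1_center in the frame of washer between -0.11 and 0.11 m and y of jar1_center in the frame of washer between -0.14 and 0.14 m and z of jar2_center in the frame of washer between 0 and 0.19 m and x of jar2_center in the frame of washer between -0.11 and 0.11 m and y of jar2_center in the frame of washer between -0.14 and 0.14 m and z of jar3_center in the frame of washer between 0 and 0.19 m and x of jar3_center in the frame of washer between -0.11 and 0.11 m and y of jar3_center in the frame of washer between -0.14 and 0.14 m and z of jar4_center in the frame of washer between 0 and 0.19 m and x of jar4_center in the frame of washer between -0.11 and 0.11 m and y of jar4_center in the frame of washer between -0.14 and 0.14 m and z of jar5_center in the frame of washer between 0 and 0.19 m and x of jar5_center in the frame of washer between -0.11 and 0.11 m and y of jar5_center in the frame of washer between -0.14 and 0.14 m and z of jar6_center in the frame of washer between 0 and 0.19 m and x of jar6_center in the frame of washer between -0.11 and 0.11 m and y of jar6_center in the frame of washer between -0.14 and 0.14 m and horizontal distance between tablet_center and well_rim below 0.03 m and z of tablet_center in the frame of well_rim between -0.035 and -0.005 m and horizontal distance between cover_center and well_rim below 0.008 m and z of cover_center in the frame of well_rim between 0.013 and 0.0185 m and angle between cover_center's own z axis and vertical below 0.06 rad and value of joint flap below 0.06 rad); the robot touches nothing.
It fails at once if the tube rack is pushed more than 30 mm or tipped (distance of tube_rack from where it was at the start of the episode above 0.03 m or angle between tube_rack's own z axis and vertical above 0.5 rad).
It fails at once if the beaker is pushed more than 30 mm or tipped (distance of beaker from where it was at the start of the episode above 0.03 m or angle between beaker's own z axis and vertical above 0.5 rad).
It fails at once if the reagent bottle is pushed more than 30 mm or tipped (distance of reagent_bottle from where it was at the start of the episode above 0.03 m or angle between reagent_bottle's own z axis and vertical above 0.5 rad).
Of jar1, jar2, jar3, jar4, jar5, jar6 only 4 to 6 are there at a start; the rules pass over those that are not, and their reading is None.
At some moment in a run one of jar1, jar2, jar3, jar4, jar5, jar6, tablet may be knocked a few centimetres aside while the robot is not near it.
Once in a run the grip may slacken for a moment while it holds something.
It also fails if it takes over 210 s, if anything falls off the work surface, if the arm or the gripper's body presses on something with over 40 N, if the wrist force passes 120 N, or if a joint passes its speed limit or range.

## Working session

There is one attempt and no reset: what is moved stays moved. The work goes in short steps, Python scripts to look and compute and a tool call to move; the robot and the scene stay as the last step left them, time stands still between calls to the robot, and variables do not carry over. Pictures are saved under pics/ and viewed, at most 14 in all, crops included, and the job is handed in when it is done.

Besides the shell and the picture viewer there is one more tool, called as a command line: name --argument value ..., lists and objects as JSON in quotes. send_rows: Moves the arm, as the interface text tells. Its arguments: {"type":"object","properties":{"steps":{"type":"array","items":{"type":"object","properties":{"translation":{"type":"array","items":{"type":"number"}},"delta_rot":{"type":"array","items":{"type":"number"}},"jaw":{"type":"number"}}}}},"required":["steps"]}

```bash
mkdir -p pics; cat > h.py <<'E'
from plant import *
import numpy as np, cv2
from scipy.spatial.transform import Rotation as R
def snap(n,f=None):
    d=grab_frame(n)
    if f: cv2.imwrite('pics/'+f,d['pixels'])
    return d
def cloud(d):
    v,u=np.mgrid[0:480,0:640]
    K=np.array([[d['fx'],0,d['cx']],[0,d['fy'],d['cy']],[0,0,1]])
    p=cv2.undistortPoints(np.stack([u.ravel(),v.ravel()],1).astype(np.float64)[:,None],K,np.array(d['dist']))[:,0]
    z=d['range_z'].ravel().astype(float)
    P=np.c_[p*z[:,None],z]
    M=cv2.Rodrigues(np.array(d['rvec'],float))[0]
    W=(P-np.array(d['tvec']).ravel())@M
    W[z==0]=np.nan
    return W.reshape(480,640,3)
E
python3 - <<'E'
from h import *
for n in ['scene','top']:
    d=snap(n,n+'0.png'); np.save(n+'0.npy',cloud(d))
    M=cv2.Rodrigues(np.array(d['rvec'],float))[0]; print(n,-M.T@np.array(d['tvec']).ravel(),d['fx'])
s=state(); print(s)
E
```

```text
scene [ 1.30974761 -0.56556539  1.23857223] 608.4247988365016
top [0.33192847 0.00988236 1.7655132 ] 595.9311316283582
{'time': 0.1, 'joint_pos': array([ 1.09100090e+00,  5.33079998e-02,  1.61415711e+00,  6.43465312e-06,
        1.47601847e+00, -1.18970637e-01]), 'joint_vel': array([-0.00033596, -0.00178162, -0.0007729 , -0.00123866,  0.00163633,
        0.00060543]), 'joint_efforts': array([ 9.88986267e-05, -3.94905889e+01, -3.71363246e+01, -1.14358388e-04,
        3.98601580e-03,  1.64346454e-05]), 'tool_pos': array([0.22038247, 0.5842764 , 0.24417505]), 'tool_rot': array([-2.81906986e-04,  1.79435515e-01,  9.83769283e-01, -9.02465374e-04]), 'contact_force': array([ 0.33455223, -0.81407087, -0.40326712]), 'ft_torque': array([0.00424316, 0.00568627, 0.00837579]), 'grasp_force': 0.0, 'gripper_width': 0.9964067526444919}
```

View pics/top0.png

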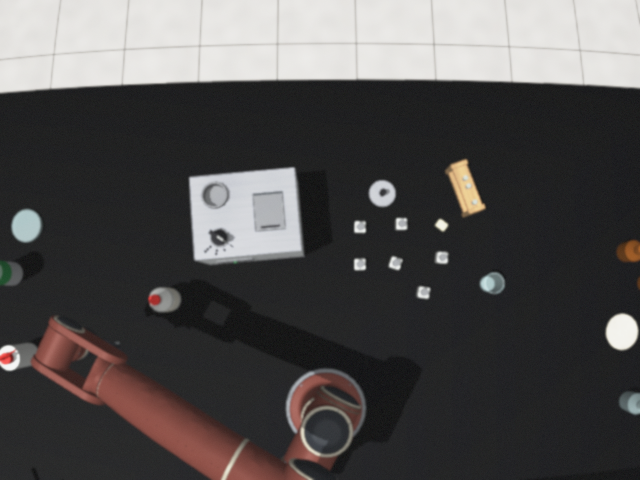

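View pics/scene0.png

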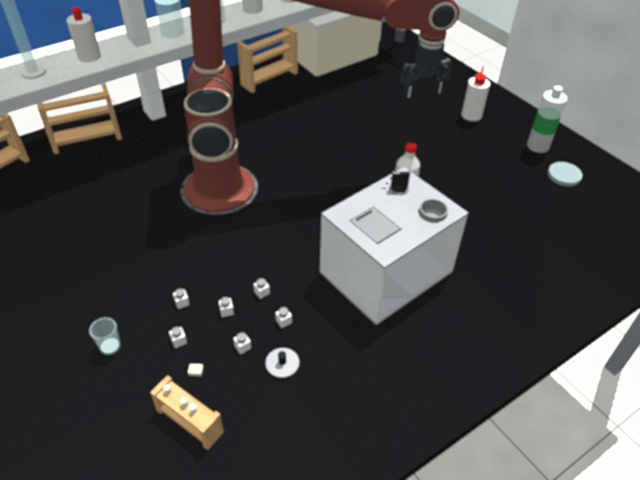

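The top view shows six jars at about (360,227), (401,224), (442,258), (360,264), (396,263) and (424,293). The tablet is at (441,225), the cover at (382,193) and the rack at (465,188). On the deck are the flap at (269,211), the well at (215,194) and the selector at (220,237). The scene view agrees. Next I'll measure these positions.

```bash
python3 - <<'E'
from h import *
T=np.load('top0.npy');S=np.load('scene0.npy')
A=np.r_[T.reshape(-1,3),S.reshape(-1,3)]
px={'j1':(360,227),'j2':(401,224),'j3':(442,258),'j4':(360,264),'j5':(396,263),'j6':(424,293),'tab':(441,225),'cov':(382,193),'rack':(465,188),'beak':(492,283),'bot':(160,299)}
for k,(u,v) in px.items():
    c=T[v,u]; 
    out=[]
    for W in (T,S):
        W=W.reshape(-1,3); r=0.03 if k[0] in'jt' else .05
        q=W[(np.hypot(W[:,0]-c[0],W[:,1]-c[1])<r)]
        lo={'j':.022,'t':.007,'c':.006}.get(k[0],.02)
        h=q[q[:,2]>lo]
        if len(h)<5: out.append(None);continue
        rc=cv2.minAreaRect(h[:,:2].astype(np.float32)*1000)
        top=h[h[:,2]>(.037 if k[0]=='j' else .02 if k[0]=='c' else lo)]
        out.append((len(h),np.round(h[:,2].max(),3),np.round(rc[0],0),np.round(rc[1],0),round(rc[2]),'top',len(top),np.round(np.median(top,0),3) if len(top) else None))
    print(k,np.round(c,3));[print('   ',o) for o in out]
# deck
for n,W in (('T',T),('S',S)):
    W=W.reshape(-1,3)
    d=W[(abs(W[:,2]-.22)<.006)&(abs(W[:,0]-.5)<.3)&(abs(W[:,1]-.2)<.25)]
    print(n,len(d),np.median(d[:,2]),cv2.minAreaRect(d[:,:2].astype(np.float32)*1000), d.min(0),d.max(0))
    w=W[(W[:,2]>.228)&(W[:,2]<.24)&(abs(W[:,0]-.6)<.25)&(abs(W[:,1]-.2)<.25)]
    print(len(w),cv2.minAreaRect(w[:,:2].astype(np.float32)*1000) if len(w) else 0)
    w=W[(W[:,2]>.245)&(W[:,2]<.28)&(abs(W[:,0]-.5)<.25)&(abs(W[:,1]-.2)<.25)]
    print('sel',len(w),cv2.minAreaRect(w[:,:2].astype(np.float32)*1000) if len(w) else 0)
for u,v in [(190,178),(295,168),(303,256),(195,262),(215,184),(215,206),(203,195),(228,195),(252,193),(283,191),(286,228),(255,231),(220,237)]: print((u,v),np.round(T[v,u],3))
im=cv2.imread('pics/top0.png')
cv2.imwrite('pics/deck0.png',cv2.resize(im[160:270,180:310],None,fx=6,fy=5.4,interpolation=cv2.INTER_CUBIC)[:, :780])
E
```

```text
j1 [ 0.531 -0.105  0.042]
    (106, np.float64(0.053), array([ 532., -104.]), array([27., 30.]), 89, 'top', 55, array([ 0.533, -0.105,  0.043]))
    (163, np.float64(0.053), array([ 537., -105.]), array([33., 32.]), 78, 'top', 68, array([ 0.536, -0.106,  0.043]))
j2 [ 0.538 -0.225  0.043]
    (113, np.float64(0.056), array([ 540., -226.]), array([30., 29.]), 90, 'top', 52, array([ 0.541, -0.225,  0.043]))
    (171, np.float64(0.049), array([ 544., -227.]), array([31., 32.]), 87, 'top', 71, array([ 0.545, -0.227,  0.043]))
j3 [ 0.437 -0.343  0.045]
    (109, np.float64(0.053), array([ 440., -346.]), array([33., 30.]), 84, 'top', 57, array([ 0.438, -0.344,  0.042]))
    (169, np.float64(0.05), array([ 443., -348.]), array([30., 34.]), 82, 'top', 72, array([ 0.443, -0.348,  0.044]))
j4 [ 0.422 -0.103  0.047]
    (110, np.float64(0.052), array([ 423., -101.]), array([30., 29.]), 0, 'top', 51, array([ 0.423, -0.103,  0.044]))
    (148, np.float64(0.049), array([ 427., -103.]), array([33., 32.]), 84, 'top', 61, array([ 0.427, -0.103,  0.043]))
j5 [ 0.424 -0.207  0.046]
    (110, np.float64
[... 2334 characters left out ...]
7266846) [0.42927776 0.06119272 0.21400814] [0.6726591  0.36042928 0.22595002]
324 ((557.1304321289062, 288.2485046386719), (160.20730590820312, 74.1523208618164), 1.1546860933303833)
sel 207 ((488.8678283691406, 274.64044189453125), (45.51479721069336, 18.641796112060547), 58.065608978271484)
(190, 178) [0.647 0.358 0.212]
(295, 168) [0.715 0.086 0.004]
(303, 256) [ 0.45   0.063 -0.001]
(195, 262) [0.435 0.386 0.001]
(215, 184) [0.628 0.289 0.217]
(215, 206) [0.566 0.284 0.241]
(203, 195) [0.599 0.321 0.218]
(228, 195) [0.598 0.254 0.221]
(252, 193) [0.602 0.19  0.225]
(283, 191) [0.607 0.108 0.219]
(286, 228) [0.509 0.101 0.218]
(255, 231) [0.524 0.205 0.015]
(220, 237) [0.482 0.266 0.268]
```

View pics/deck0.png

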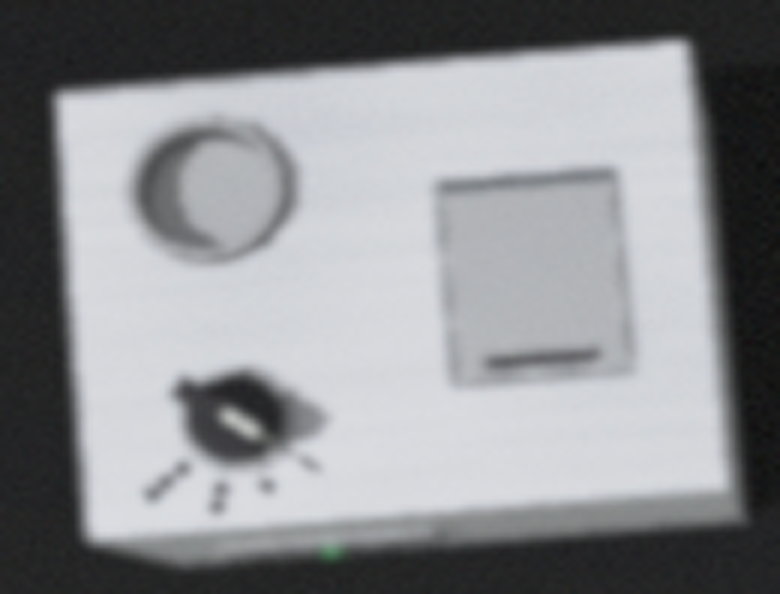

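The pointer sits on the bar mark (off), and the two-dot mark is two steps clockwise. In the crop the well is at (217,190), the flap centre at (535,277) and the selector at (237,418). I'll go above the deck next for a wrist view.

```bash
cat >> h.py <<'E'
def go(p,psi=184.7,frm=None):
    """print shift (tool axes,cm) and turn from current (or frm=(pos,psi)) to tool-down pose p, tool x at psi deg"""
    a=np.radians(psi); X=np.array([np.cos(a),np.sin(a),0]);Z=np.array([0,0,-1.]);Rt=np.c_[X,np.cross(Z,X),Z]
    if frm is None:
        s=state(); q=s['tool_rot']; R0=R.from_quat([q[1],q[2],q[3],q[0]]).as_matrix(); p0=s['tool_pos']
    else:
        b=np.radians(frm[1]);x=np.array([np.cos(b),np.sin(b),0]);R0=np.c_[x,np.cross(Z,x),Z];p0=np.array(frm[0])
    print('t',np.round(R0.T@(np.array(p)-p0)*100,2),'r',np.round(R.from_matrix(R0.T@Rt).as_rotvec(),3))
E
python3 - <<'E'
from h import *
go([.22,.584,.45],184.7)
go([.50,.22,.50],184.7)
E
```

```text
t [  0.03  -0.08 -20.58] r [-0.002 -0.001 -0.443]
t [-39.02 -24.26 -25.55] r [-0.002 -0.001 -0.443]
```

send_rows --steps '[{"translation":[0,0,-5],"delta_rot":[0,0,0],"jaw":8.5},{"translation":[0,0,-10],"delta_rot":[0,0,-0.1],"jaw":8.5},{"translation":[0,0,-15],"delta_rot":[0,0,-0.2],"jaw":8.5},{"translation":[0,0,-20],"delta_rot":[0,0,-0.3],"jaw":8.5},{"translation":[-4,-2.5,-22],"delta_rot":[0,0,-0.443],"jaw":8.5},{"translation":[-8,-5,-23],"delta_rot":[0,0,-0.443],"jaw":8.5},{"translation":[-12,-7.5,-24],"delta_rot":[0,0,-0.443],"jaw":8.5},{"translation":[-16,-10,-25.5],"delta_rot":[0,0,-0.443],"jaw":8.5}]'

```text
time: 0.9
tool_pos: [0.3356, 0.4331, 0.4995]
tool_rot: [-0.001, -0.041, 0.999, -0.001]
contact_force: [0.7, 0.8, 0.6]
gripper_width: 0.995
grasp_force: 0.0
```

```bash
python3 - <<'E'
from h import *
print(state()['tool_pos'],state()['joint_pos'])
go([.50,.22,.50],184.7)
E
```

```text
[0.33557309 0.43314309 0.49954213] [ 7.75864946e-01 -1.52798967e-01  1.39604194e+00 -1.14981794e-04
  1.90015792e+00 -8.77838719e-01]
t [-14.62 -22.6   -0.04] r [-0.001 -0.001  0.001]
```

send_rows --steps '[{"translation":[-14.6,-22.6,0],"delta_rot":[0,0,0],"jaw":8.5},{"translation":[-14.6,-22.6,0],"delta_rot":[0,0,0],"jaw":8.5},{"translation":[-14.6,-22.6,0],"delta_rot":[0,0,0],"jaw":8.5},{"translation":[-14.6,-22.6,0],"delta_rot":[0,0,0],"jaw":8.5},{"translation":[-14.6,-22.6,0],"delta_rot":[0,0,0],"jaw":8.5},{"translation":[-14.6,-22.6,0],"delta_rot":[0,0,0],"jaw":8.5},{"translation":[-14.6,-22.6,0],"delta_rot":[0,0,0],"jaw":8.5},{"translation":[-14.6,-22.6,0],"delta_rot":[0,0,0],"jaw":8.5}]'

```text
time: 1.7
tool_pos: [0.499, 0.2215, 0.4998]
tool_rot: [-0.001, -0.041, 0.999, 0.0]
contact_force: [-0.4, 0.8, 0.1]
gripper_width: 0.993
grasp_force: 0.0
```

```bash
python3 - <<'E'
from h import *
d=snap('wrist','w1.png'); W=cloud(d); np.save('w1.npy',W); print(state()['tool_pos'])
d2=W.reshape(-1,3); k=d2[abs(d2[:,2]-.22)<.006]; print(len(k),np.median(k[:,2]),cv2.minAreaRect(k[:,:2].astype(np.float32)*1000))
M=cv2.Rodrigues(np.array(d['rvec'],float))[0]; print(-M.T@np.array(d['tvec']).ravel(),M)
E
```

```text
[0.49866676 0.22202578 0.50014471]
50751 0.21949106432078175 ((549.3250732421875, 209.01528930664062), (221.3910675048828, 281.0434875488281), 4.606234550476074)
[0.42077261 0.21532018 0.6279613 ] [[-8.15722437e-02  9.96667413e-01 -1.94358373e-04]
 [ 9.48414082e-01  7.76828895e-02  3.07369643e-01]
 [ 3.06360405e-01  2.48884992e-02 -9.51590177e-01]]
```

View pics/w1.png

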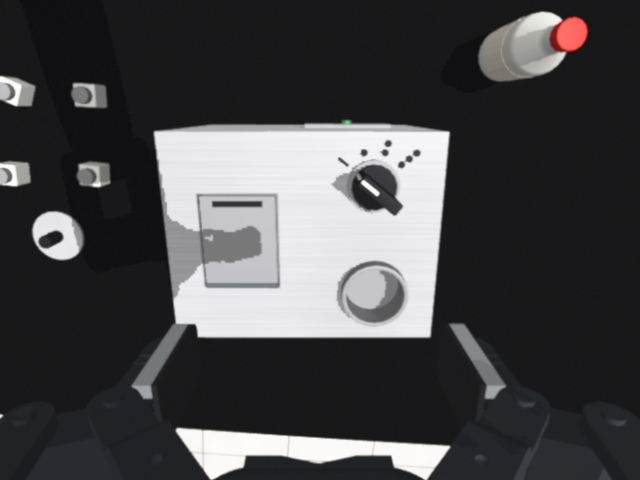

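In the wrist view the port corners are (198,195), (276,194), (279,286) and (206,286). The well's rim centre is at about (374,293), the selector at about (378,187), and the pointer is at the bar mark. Now I'll convert these to positions.

```bash
cat >> h.py <<'E'
def W2(w): # washer frame
    a=np.radians(4.6);c,s=np.cos(a),np.sin(a); return np.array([.5495,.2098])+np.array([[c,-s],[s,c]])@np.array(w)
def pl(d,uv,z):
    K=np.array([[d['fx'],0,d['cx']],[0,d['fy'],d['cy']],[0,0,1]])
    p=cv2.undistortPoints(np.array(uv,float)[:,None],K,np.array(d['dist']))[:,0]
    M=cv2.Rodrigues(np.array(d['rvec'],float))[0]; C=-M.T@np.array(d['tvec']).ravel()
    r=np.c_[p,np.ones(len(p))]@M
    return C+r*((z-C[2])/r[:,2])[:,None]
E
python3 - <<'E'
from h import *
d=snap('wrist')
def wf(P): a=np.radians(4.6);c,s=np.cos(a),np.sin(a); return np.round((P-[.5495,.2098])@np.array([[c,-s],[s,c]]),4)
p=pl(d,[(198,195),(276,194),(279,286),(206,286)],.22); print('port',np.round(p,4),p.mean(0),wf(p.mean(0)[:2]))
print('deck corners',wf(pl(d,[(156,131),(449,132),(432,336),(177,336)],.22)[:,:2]))
W=cloud(d).reshape(-1,3)
r=W[(W[:,2]>.2305)&(W[:,2]<.238)&(abs(W[:,0]-.6)<.05)&(abs(W[:,1]-.285)<.05)]
from scipy.optimize import least_squares
f=least_squares(lambda x:np.hypot(r[:,0]-x[0],r[:,1]-x[1])-.0325,[.6,.285],loss='soft_l1',f_scale=.002).x
print('well',len(r),f,wf(f))
s=W[(W[:,2]>.262)&(W[:,2]<.28)&(abs(W[:,0]-.485)<.05)&(abs(W[:,1]-.275)<.05)]
rc=cv2.minAreaRect(s[:,:2].astype(np.float32)*1000);print('sel',len(s),np.median(s[:,2]),rc,wf(np.array(rc[0])/1000))
E
```

```text
port [[0.5085 0.1034 0.22  ]
 [0.5012 0.1805 0.22  ]
 [0.5996 0.1888 0.22  ]
 [0.6061 0.1114 0.22  ]] [0.55385221 0.14602383 0.22      ] [-0.0008 -0.0639]
deck corners [[-0.1108 -0.1376]
 [-0.1105  0.1404]
 [ 0.108   0.1431]
 [ 0.1089 -0.1399]]
well 921 [0.59706489 0.28855982] [0.0537 0.0747]
sel 725 0.2713261500496127 ((485.2223815917969, 274.2551574707031), (44.86728286743164, 12.07888126373291), 56.274620056152344) [-0.0589  0.0694]
```

send_rows --steps '[{"translation":[5,-38,0],"delta_rot":[0,0,0],"jaw":8.5},{"translation":[5,-38,0],"delta_rot":[0,0,0],"jaw":8.5},{"translation":[5,-38,0],"delta_rot":[0,0,0],"jaw":8.5},{"translation":[5,-38,0],"delta_rot":[0,0,0],"jaw":8.5},{"translation":[5,-38,0],"delta_rot":[0,0,0],"jaw":8.5},{"translation":[5,-38,0],"delta_rot":[0,0,0],"jaw":8.5},{"translation":[5,-38,0],"delta_rot":[0,0,0],"jaw":8.5},{"translation":[5,-38,0],"delta_rot":[0,0,0],"jaw":8.5}]'

```text
time: 2.6
tool_pos: [0.48, -0.1627, 0.5004]
tool_rot: [0.0, -0.041, 0.999, -0.0]
contact_force: [0.6, 0.1, -0.5]
gripper_width: 0.994
grasp_force: 0.0
```

send_rows --steps '[{"translation":[0,-3,0],"delta_rot":[0,0,0],"jaw":8.5},{"translation":[0,-3,0],"delta_rot":[0,0,0],"jaw":8.5},{"translation":[0,-3,0],"delta_rot":[0,0,0],"jaw":8.5},{"translation":[0,-3,0],"delta_rot":[0,0,0],"jaw":8.5},{"translation":[0,-3,0],"delta_rot":[0,0,0],"jaw":8.5},{"translation":[0,-3,0],"delta_rot":[0,0,0],"jaw":8.5},{"translation":[0,-3,0],"delta_rot":[0,0,0],"jaw":8.5},{"translation":[0,-3,0],"delta_rot":[0,0,0],"jaw":8.5}]'

```text
time: 3.4
tool_pos: [0.483, -0.1909, 0.5004]
tool_rot: [0.0, -0.041, 0.999, -0.0]
contact_force: [0.7, -1.2, -1.2]
gripper_width: 0.993
grasp_force: 0.0
```

```bash
cat >> h.py <<'E'
def meas(W,guess,kind='j'):
    Q=W.reshape(-1,3); Q=Q[np.isfinite(Q[:,0])]
    q=Q[np.hypot(Q[:,0]-guess[0],Q[:,1]-guess[1])<(.05 if kind=='c' else .032)]
    lo,hi={'j':(.027,.037),'t':(.010,.02),'c':(.036,.06)}[kind]
    b=q[(q[:,2]>lo)&(q[:,2]<hi)]
    if len(b)<20: return None
    rc=cv2.minAreaRect(b[:,:2].astype(np.float32)*1000)
    c=q[q[:,2]>.040] if kind!='t' else b
    return len(b),np.round(rc[0],1),np.round(rc[1],1),round(rc[2],1),'cap',np.round([(c[:,0].min()+c[:,0].max())/2,(c[:,1].min()+c[:,1].max())/2],4) if len(c) else None
G={'j1':(.534,-.105),'j2':(.542,-.226),'j3':(.440,-.346),'j4':(.425,-.103),'j5':(.428,-.207),'j6':(.341,-.289),'t':(.540,-.352),'c':(.637,-.174)}
E
python3 - <<'E'
from h import *
d=snap('wrist','w2.png'); W=cloud(d); np.save('w2.npy',W); s=state();print(s['tool_pos'],s['joint_pos'])
for k,g in G.items(): print(k,meas(W,g,k[0]))
E
```

```text
[ 0.48294231 -0.1910275   0.5003653 ] [-5.20028947e-01 -2.20266010e-01  1.45337648e+00  7.97096015e-06
  1.90838815e+00 -2.17342672e+00]
j1 (211, array([ 532.8, -105.6]), array([30.2, 30.3]), 87.3, 'cap', array([ 0.5325, -0.1056]))
j2 (208, array([ 540.9, -227.7]), array([31. , 29.5]), 2.8, 'cap', array([ 0.5406, -0.2275]))
j3 (252, array([ 439.9, -347.2]), array([30.5, 30.1]), 82.9, 'cap', array([ 0.4397, -0.3472]))
j4 (253, array([ 423.1, -103. ]), array([30.1, 30.4]), 0.6, 'cap', array([ 0.4229, -0.1033]))
j5 (260, array([ 425.4, -208.1]), array([29.9, 30.1]), 70.9, 'cap', array([ 0.4253, -0.2082]))
j6 (301, array([ 338.6, -289.7]), array([30.5, 30.4]), 80.5, 'cap', array([ 0.3388, -0.2894]))
t (322, array([ 538.7, -351.5]), array([29.9, 24.5]), 49.1, 'cap', array([ 0.5387, -0.3511]))
c (135, array([ 634.6, -174.9]), array([18.7, 16.6]), 4.8, 'cap', array([ 0.6348, -0.1749]))
```

View pics/w2.png

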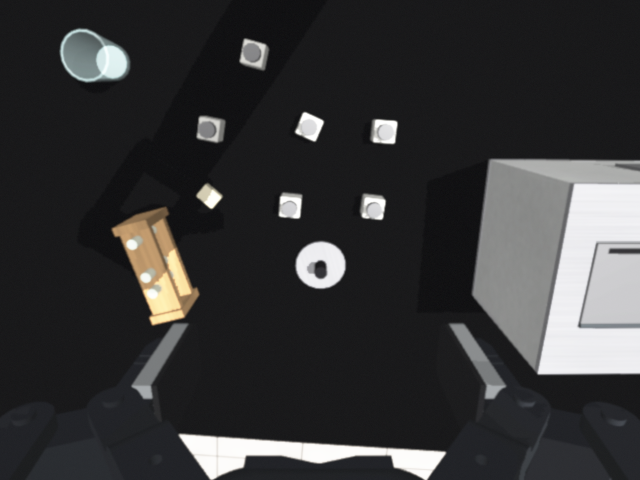

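The view shows six jars at (373,207), (290,206), (210,129), (384,132), (309,127) and (254,54). The tablet is at (209,196) and the cover at (321,265), and the depth fits agree. I'll plan the first jar now.

```bash
cat >> h.py <<'E'
def plan(wps):
    """wps: list of calls, each a list of (x,y,z,psi); shifts relative to the end of the previous call"""
    s=state();q=s['tool_rot'];X=R.from_quat([q[1],q[2],q[3],q[0]]).as_matrix()[:,0]
    f=(s['tool_pos'],np.degrees(np.arctan2(X[1],X[0]))%360); print('at',np.round(f[0],4),round(f[1],1),round(s['time'],1))
    for c in wps:
        print('call')
        for w in c: go(w[:3],w[3],f)
        f=(c[-1][:3],c[-1][3])
E
python3 - <<'E'
from h import *
plan([[(.5328,-.1056,.14,177.3)],[(.5328,-.1056,.034,177.3)],[(.5328,-.1056,.31,177.3)],[(.524,.1436,.31,184.6)],[(.524,.1436,.168,184.6)]])
E
```

```text
at [ 0.4829 -0.191   0.5004] 184.7 3.5
call
t [-5.67  8.1  36.04] r [0.   0.   0.13]
call
t [ 0.   0.  10.6] r [0. 0. 0.]
call
t [  0.    0.  -27.6] r [0. 0. 0.]
call
t [ 2.05 24.85  0.  ] r [ 0.     0.    -0.127]
call
t [ 0.   0.  14.2] r [0. 0. 0.]
```

send_rows --steps '[{"translation":[-5.7,8.1,36],"delta_rot":[0,0,0.13],"jaw":5.5},{"translation":[-5.7,8.1,36],"delta_rot":[0,0,0.13],"jaw":5.5},{"translation":[-5.7,8.1,36],"delta_rot":[0,0,0.13],"jaw":5.5},{"translation":[-5.7,8.1,36],"delta_rot":[0,0,0.13],"jaw":5.5},{"translation":[-5.7,8.1,36],"delta_rot":[0,0,0.13],"jaw":5.5},{"translation":[-5.7,8.1,36],"delta_rot":[0,0,0.13],"jaw":5.5},{"translation":[-5.7,8.1,36],"delta_rot":[0,0,0.13],"jaw":5.5},{"translation":[-5.7,8.1,36],"delta_rot":[0,0,0.13],"jaw":5.5}]'

```text
time: 4.25
tool_pos: [0.5304, -0.104, 0.1347]
tool_rot: [-0.004, 0.024, 1.0, 0.001]
contact_force: [-0.1, 0.1, -0.8]
gripper_width: 0.647
grasp_force: 0.0
```

```bash
python3 - <<'E'
from h import *
plan([[(.5328,-.1056,.034,177.3)]])
E
```

```text
at [ 0.5304 -0.104   0.1347] 177.3 4.2
call
t [-0.24 -0.14 10.07] r [0. 0. 0.]
```

send_rows --steps '[{"translation":[0,0,3],"delta_rot":[0,0,0],"jaw":5.5},{"translation":[0,0,6],"delta_rot":[0,0,0],"jaw":5.5},{"translation":[0,0,8.5],"delta_rot":[0,0,0],"jaw":5.5},{"translation":[0,0,10],"delta_rot":[0,0,0],"jaw":5.5},{"translation":[0,0,10.6],"delta_rot":[0,0,0],"jaw":5.5},{"translation":[0,0,10.6],"delta_rot":[0,0,0],"jaw":2.5},{"translation":[0,0,10.6],"delta_rot":[0,0,0],"jaw":2.5},{"translation":[0,0,10.6],"delta_rot":[0,0,0],"jaw":2.5}]'

```text
time: 5.05
tool_pos: [0.5344, -0.1063, 0.0361]
tool_rot: [0.002, 0.024, 1.0, -0.001]
contact_force: [0.3, 0.5, -0.8]
gripper_width: 0.334
grasp_force: 61.2
```

send_rows --steps '[{"translation":[0,0,0],"delta_rot":[0,0,0],"jaw":2.5},{"translation":[0,0,0],"delta_rot":[0,0,0],"jaw":2.5},{"translation":[0,0,0],"delta_rot":[0,0,0],"jaw":2.5},{"translation":[0,0,-3],"delta_rot":[0,0,0],"jaw":2.5},{"translation":[0,0,-7],"delta_rot":[0,0,0],"jaw":2.5},{"translation":[0,0,-11],"delta_rot":[0,0,0],"jaw":2.5},{"translation":[0,0,-15],"delta_rot":[0,0,0],"jaw":2.5},{"translation":[0,0,-19],"delta_rot":[0,0,0],"jaw":2.5}]'

```text
time: 5.85
tool_pos: [0.5325, -0.1056, 0.2254]
tool_rot: [-0.0, 0.024, 1.0, 0.0]
contact_force: [-0.1, 0.2, -0.3]
gripper_width: 0.329
grasp_force: 61.3
```

```bash
python3 - <<'E'
from h import *
plan([[(.5328,-.1056,.31,177.3)],[(.524,.1436,.31,184.6)],[(.524,.1436,.168,184.6)]])
E
```

```text
at [ 0.5325 -0.1056  0.2254] 177.3 5.8
call
t [-0.03  0.   -8.46] r [ 0.     0.    -0.001]
call
t [ 2.05 24.85  0.  ] r [ 0.     0.    -0.127]
call
t [ 0.   0.  14.2] r [0. 0. 0.]
```

send_rows --steps '[{"translation":[0,0,-4],"delta_rot":[0,0,0],"jaw":2.5},{"translation":[0,0,-8.6],"delta_rot":[0,0,0],"jaw":2.5},{"translation":[0.2,4,-8.6],"delta_rot":[0,0,-0.02],"jaw":2.5},{"translation":[0.7,9,-8.6],"delta_rot":[0,0,-0.05],"jaw":2.5},{"translation":[1.2,14,-8.6],"delta_rot":[0,0,-0.08],"jaw":2.5},{"translation":[1.7,19,-8.6],"delta_rot":[0,0,-0.11],"jaw":2.5},{"translation":[2.05,23.5,-8.6],"delta_rot":[0,0,-0.127],"jaw":2.5},{"translation":[2.05,24.85,-8.6],"delta_rot":[0,0,-0.127],"jaw":2.5}]'

```text
time: 6.65
tool_pos: [0.5234, 0.1469, 0.3097]
tool_rot: [-0.001, -0.042, 0.999, 0.0]
contact_force: [0.3, -0.0, -1.0]
gripper_width: 0.334
grasp_force: 61.3
```

send_rows --steps '[{"translation":[0,0,0],"delta_rot":[0,0,0],"jaw":2.5},{"translation":[0,0,0],"delta_rot":[0,0,0],"jaw":2.5},{"translation":[0,0,1.5],"delta_rot":[0,0,0],"jaw":2.5},{"translation":[0,0,2.5],"delta_rot":[0,0,0],"jaw":2.5},{"translation":[0,0,3.5],"delta_rot":[0,0,0],"jaw":2.5},{"translation":[0,0,4.5],"delta_rot":[0,0,0],"jaw":2.5},{"translation":[0,0,5],"delta_rot":[0,0,0],"jaw":2.5},{"translation":[0,0,5],"delta_rot":[0,0,0],"jaw":2.5}]'

```text
time: 7.45
tool_pos: [0.524, 0.1431, 0.2589]
tool_rot: [-0.001, -0.039, 0.999, -0.0]
contact_force: [0.4, -0.5, -0.4]
gripper_width: 0.331
grasp_force: 61.3
```

```bash
python3 - <<'E'
from h import *
s=state();print(s['contact_force'],s['gripper_width'])
d=snap('wrist','w3.png'); 
plan([[(.524,.1436,.168,184.6)]])
E
```

```text
[ 0.43152502 -0.51049775 -0.4234911 ] 0.3313006366348552
at [0.5243 0.1432 0.2599] 184.5 7.5
call
t [0.03 0.04 9.19] r [ 0.     0.    -0.001]
```

View pics/w3.png

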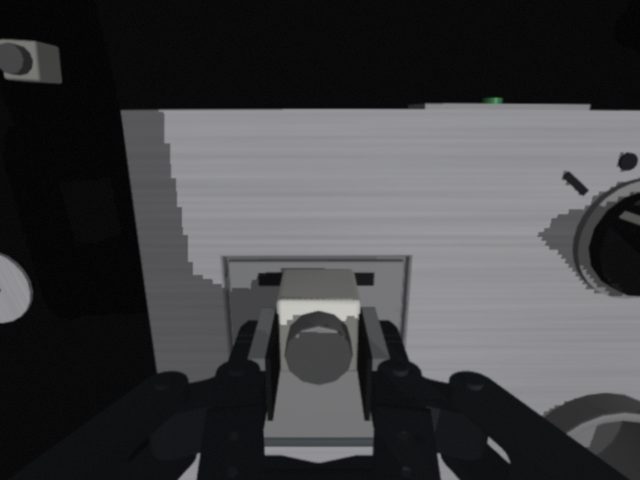

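The held jar is at (318,310), centred between the port sides at columns 225 and 408, and just inside the front edge at row 258. I'll push it down carefully.

send_rows --steps '[{"translation":[0,0,1],"delta_rot":[0,0,0],"jaw":2.5},{"translation":[0,0,2],"delta_rot":[0,0,0],"jaw":2.5},{"translation":[0,0,3],"delta_rot":[0,0,0],"jaw":2.5},{"translation":[0,0,4],"delta_rot":[0,0,0],"jaw":2.5},{"translation":[0,0,5],"delta_rot":[0,0,0],"jaw":2.5},{"translation":[0,0,6],"delta_rot":[0,0,0],"jaw":2.5},{"translation":[0,0,6.5],"delta_rot":[0,0,0],"jaw":2.5},{"translation":[0,0,6.5],"delta_rot":[0,0,0],"jaw":2.5}]'

```text
time: 8.3
tool_pos: [0.5236, 0.1432, 0.1938]
tool_rot: [-0.001, -0.04, 0.999, -0.0]
contact_force: [-1.0, -0.2, -0.0]
gripper_width: 0.33
grasp_force: 62.1
```

send_rows --steps '[{"translation":[0,0,0.5],"delta_rot":[0,0,0],"jaw":2.5},{"translation":[0,0,1],"delta_rot":[0,0,0],"jaw":2.5},{"translation":[0,0,1.5],"delta_rot":[0,0,0],"jaw":2.5},{"translation":[0,0,2],"delta_rot":[0,0,0],"jaw":2.5},{"translation":[0,0,2.3],"delta_rot":[0,0,0],"jaw":2.5},{"translation":[0,0,2.3],"delta_rot":[0,0,0],"jaw":2.5},{"translation":[0,0,2.3],"delta_rot":[0,0,0],"jaw":2.5},{"translation":[0,0,2.3],"delta_rot":[0,0,0],"jaw":2.5}]'

```text
time: 9.1
tool_pos: [0.5312, 0.1433, 0.1885]
tool_rot: [0.009, -0.04, 0.999, 0.0]
contact_force: [-16.1, -10.1, 50.1]
gripper_width: 0.327
grasp_force: 83.5
```

send_rows --steps '[{"translation":[0,0,-1],"delta_rot":[0,0,0],"jaw":2.5},{"translation":[0,0,-2],"delta_rot":[0,0,0],"jaw":2.5},{"translation":[0,0,-2.3],"delta_rot":[0,0,0],"jaw":2.5},{"translation":[0,0,-2.3],"delta_rot":[0,0,0],"jaw":2.5},{"translation":[0,0,-2.3],"delta_rot":[0,0,0],"jaw":2.5},{"translation":[0,0,-2.3],"delta_rot":[0,0,0],"jaw":2.5},{"translation":[0,0,-2.3],"delta_rot":[0,0,0],"jaw":2.5},{"translation":[0,0,-2.3],"delta_rot":[0,0,0],"jaw":2.5}]'

```text
time: 9.9
tool_pos: [0.5239, 0.1433, 0.1944]
tool_rot: [-0.001, -0.04, 0.999, -0.0]
contact_force: [-1.0, -0.3, 0.0]
gripper_width: 0.327
grasp_force: 67.2
```

```bash
python3 - <<'E'
from h import *
s=state();print(s['contact_force'],s['ft_torque'],s['gripper_width'],s['tool_pos'])
d=snap('wrist','w4.png'); 
e=snap('scene'); im=e['pixels'][150:330,300:490]; cv2.imwrite('pics/s4.png',np.hstack([d['pixels'][100:480,80:560], cv2.resize(im,(400,380),interpolation=cv2.INTER_CUBIC)])[:, :800])
E
```

```text
[-0.98668634 -0.29213962  0.00932031] [-0.03211299  0.2529361   0.00633489] 0.32667506668119195 [0.52389099 0.14333425 0.19437348]
```

View pics/s4.png

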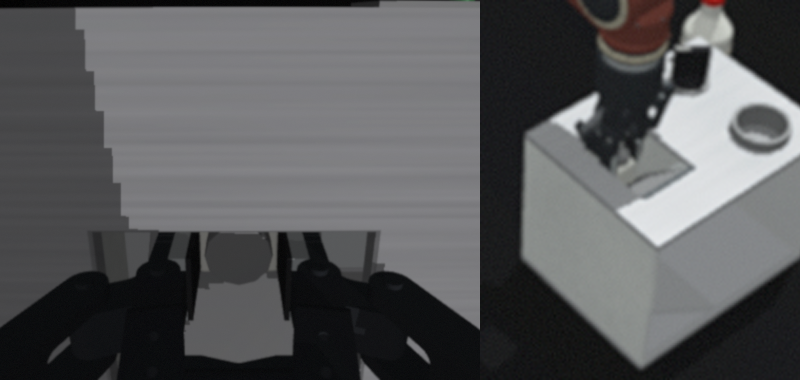

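The jar is held with its cap at (240,258) in the crop. The finger elbows at (90,280) and (390,280) look as wide as the port, so I'll measure what is touching.

```bash
python3 - <<'E'
from h import *
W=cloud(snap('wrist'))
for uv in [(165,380),(150,395),(175,372),(180,385),(485,380),(470,372),(230,375),(405,375),(270,345),(366,345),(320,350)]: print(uv,np.round(W[uv[1],uv[0]]-[.5239,.1433,.1944],4),np.round(W[uv[1],uv[0],2],3))
# lowest robot points wide
Q=W.reshape(-1,3);Q=Q[np.isfinite(Q[:,0])]; r=Q-[.5239,.1433,.1944]; a=np.radians(4.6); yl=-np.sin(a)*r[:,0]+np.cos(a)*r[:,1]; xl=np.cos(a)*r[:,0]+np.sin(a)*r[:,1]
for z in np.arange(.0,.08,.01):
    m=(r[:,2]>z)&(r[:,2]<z+.01)&(Q[:,2]>.226)&(abs(xl)<.07)&(abs(yl)<.09)
    if m.sum()>5: print(round(z,2),m.sum(),'y',np.percentile(yl[m],[1,99]).round(3),'x',np.percentile(xl[m],[1,99]).round(3))
# points inside port
m=(Q[:,2]<.215)&(Q[:,2]>.05)&(abs(xl-.03)<.05)&(abs(yl)<.04); print(m.sum(),np.percentile(Q[m,2],[1,10,50,90]))
for y0 in (-.036,-.03,.03,.036):
  k=m&(abs(yl-y0)<.003); print(y0,[ (round(x,3),np.round(np.median(Q[k&(abs(xl-x)<.005),2]),3)) for x in np.arange(-.015,.08,.015) if (k&(abs(xl-x)<.005)).sum()])
E
```

```text
(165, 380) [-0.0095 -0.0401  0.0374] 0.232
(150, 395) [-0.0074 -0.0427  0.041 ] 0.235
(175, 372) [-0.0084 -0.0392  0.0323] 0.227
(180, 385) [-0.0075 -0.0366  0.0364] 0.231
(485, 380) [-0.0146  0.0432  0.0353] 0.23
(470, 372) [-0.0143  0.0406  0.0315] 0.226
(230, 375) [-0.0091 -0.0243  0.0328] 0.227
(405, 375) [-0.013   0.0226  0.033 ] 0.227
(270, 345) [-0.0091 -0.0153  0.0164] 0.211
(366, 345) [-0.0112  0.0141  0.016 ] 0.21
(320, 350) [-0.0032  0.0006  0.0077] 0.202
0.03 5307 y [-0.046  0.047] x [-0.013  0.011]
0.04 12271 y [-0.049  0.05 ] x [-0.012  0.012]
0.05 9779 y [-0.054  0.055] x [-0.017 -0.003]
0.06 11796 y [-0.058  0.058] x [-0.017 -0.006]
0.07 700 y [-0.021  0.022] x [-0.017 -0.015]
14477 [0.16908576 0.17699661 0.19102593 0.20747273]
-0.036 [(np.float64(0.015), np.float64(0.161))]
-0.03 []
0.03 []
0.036 [(np.float64(-0.015), np.float64(0.214)), (np.float64(0.0), np.float64(0.214)), (np.float64(0.015), np.float64(0.159))]
```

The knuckles are ±45 mm wide 31 mm above the TCP, so they hit the deck beside the 80 mm port. The fix is to grip by the cap, higher up. I'll stand this jar on the shut flap and regrip it by the cap.

send_rows --steps '[{"translation":[0,0,-2],"delta_rot":[0,0,0],"jaw":2.5},{"translation":[0,0,-4],"delta_rot":[0,0,0],"jaw":2.5},{"translation":[0,0,-5.5],"delta_rot":[0,0,0],"jaw":2.5},{"translation":[0,0,-6.0],"delta_rot":[0,0,0],"jaw":2.5},{"translation":[0,0,-6.0],"delta_rot":[0,0,0],"jaw":2.5},{"translation":[0,0,-6.0],"delta_rot":[0,0,0],"jaw":4.2},{"translation":[0,0,-6.0],"delta_rot":[0,0,0],"jaw":4.2},{"translation":[0,0,-6.0],"delta_rot":[0,0,0],"jaw":4.2}]'

```text
time: 10.85
tool_pos: [0.5241, 0.1433, 0.2542]
tool_rot: [-0.001, -0.04, 0.999, -0.0]
contact_force: [-0.1, 0.3, -0.1]
gripper_width: 0.488
grasp_force: 0.0
```

send_rows --steps '[{"translation":[0,0,-0.4],"delta_rot":[0,0,0],"jaw":4.2},{"translation":[0,0,-0.9],"delta_rot":[0,0,0],"jaw":4.2},{"translation":[0,0,-1.4],"delta_rot":[0,0,0],"jaw":4.2},{"translation":[0,0,-1.4],"delta_rot":[0,0,0],"jaw":4.2},{"translation":[0,0,-1.4],"delta_rot":[0,0,0],"jaw":1.6},{"translation":[0,0,-1.4],"delta_rot":[0,0,0],"jaw":1.6},{"translation":[0,0,-1.4],"delta_rot":[0,0,0],"jaw":1.6},{"translation":[0,0,-1.4],"delta_rot":[0,0,0],"jaw":1.6}]'

```text
time: 11.65
tool_pos: [0.5244, 0.1433, 0.2691]
tool_rot: [-0.0, -0.04, 0.999, -0.0]
contact_force: [-0.9, -0.1, 0.0]
gripper_width: 0.227
grasp_force: 58.7
```

```bash
python3 - <<'E'
from h import *
s=state();print(s['contact_force'],s['gripper_width'],s['grasp_force'])
W=cloud(snap('wrist','w5.png'))
plan([[(.522,.1434,.190,184.6)]])
E
```

```text
[-0.86074584 -0.05551839  0.03177589] 0.22695995310351189 58.65009605884552
at [0.5244 0.1433 0.2692] 184.5 11.7
call
t [0.24 0.03 7.92] r [ 0.     0.    -0.001]
```

View pics/w5.png

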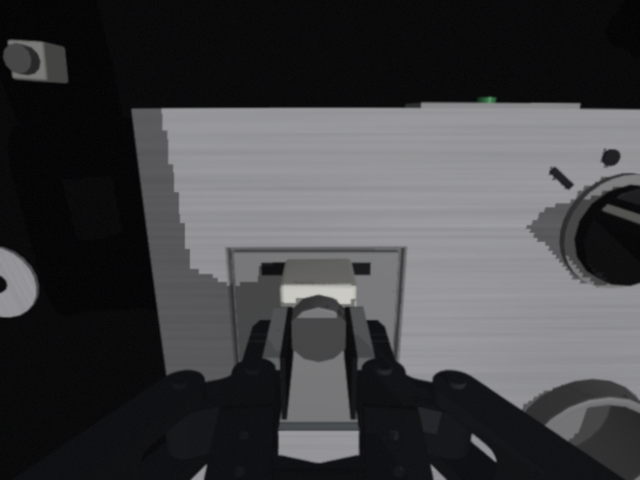

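The jar is now gripped by its cap at (320,325), standing upright with its body at (318,275) inside the port.

send_rows --steps '[{"translation":[0.2,0,1.2],"delta_rot":[0,0,0],"jaw":1.6},{"translation":[0.2,0,2.4],"delta_rot":[0,0,0],"jaw":1.6},{"translation":[0.2,0,3.6],"delta_rot":[0,0,0],"jaw":1.6},{"translation":[0.2,0,4.8],"delta_rot":[0,0,0],"jaw":1.6},{"translation":[0.2,0,6.0],"delta_rot":[0,0,0],"jaw":1.6},{"translation":[0.2,0,7.0],"delta_rot":[0,0,0],"jaw":1.6},{"translation":[0.2,0,7.7],"delta_rot":[0,0,0],"jaw":1.6},{"translation":[0.2,0,8.0],"delta_rot":[0,0,0],"jaw":1.6}]'

```text
time: 12.5
tool_pos: [0.5218, 0.1431, 0.1884]
tool_rot: [-0.001, -0.04, 0.999, -0.0]
contact_force: [-3.3, -1.5, 7.1]
gripper_width: 0.228
grasp_force: 58.7
```

send_rows --steps '[{"translation":[0,0,0],"delta_rot":[0,0,0],"jaw":1.6},{"translation":[0,0,0],"delta_rot":[0,0,0],"jaw":1.6},{"translation":[0,0,0],"delta_rot":[0,0,0],"jaw":2.8},{"translation":[0,0,0],"delta_rot":[0,0,0],"jaw":2.8},{"translation":[0,0,0],"delta_rot":[0,0,0],"jaw":2.8},{"translation":[0,0,0],"delta_rot":[0,0,0],"jaw":2.8},{"translation":[0,0,0],"delta_rot":[0,0,0],"jaw":2.8},{"translation":[0,0,0],"delta_rot":[0,0,0],"jaw":2.8}]'

```text
time: 13.3
tool_pos: [0.523, 0.1432, 0.19]
tool_rot: [0.001, -0.04, 0.999, 0.0]
contact_force: [0.7, -0.5, 2.6]
gripper_width: 0.33
grasp_force: 1.4
```

```bash
cat >> h.py <<'E'
def port(W):
    Q=W.reshape(-1,3);Q=Q[np.isfinite(Q[:,0])]; a=np.radians(4.6); r=Q[:,:2]-[.5539,.146]
    x=np.cos(a)*r[:,0]+np.sin(a)*r[:,1]; y=-np.sin(a)*r[:,0]+np.cos(a)*r[:,1]
    for x0 in np.arange(-.042,.05,.014):
        print(round(x0,3),[(round(y0,3),round(float(np.median(Q[m,2])),3)) for y0 in (-.03,-.018,0,.018,.03) for m in [(abs(x-x0)<.006)&(abs(y-y0)<.005)] if m.sum()>3])
E
python3 - <<'E'
from h import *
s=state();print(s['contact_force'],s['gripper_width'],s['tool_pos'])
W=cloud(snap('wrist','w6.png')); port(W)
E
```

```text
[ 0.7101359  -0.53160631  2.6385652 ] 0.3295726929557097 [0.52304326 0.14318538 0.18995203]
-0.042 [(-0.03, 0.226), (-0.018, 0.245), (0, 0.253), (0.018, 0.245), (0.03, 0.226)]
-0.028 [(-0.03, 0.231), (-0.018, 0.213), (0, 0.176), (0.018, 0.212), (0.03, 0.231)]
-0.014 [(-0.03, 0.229), (-0.018, 0.182), (0, 0.181), (0.018, 0.182), (0.03, 0.228)]
-0.0 [(-0.018, 0.191), (0, 0.19), (0.018, 0.191)]
0.014 [(-0.018, 0.195), (0, 0.196), (0.018, 0.195)]
0.028 []
0.042 []
```

send_rows --steps '[{"translation":[0,0,-3],"delta_rot":[0,0,0],"jaw":2.8},{"translation":[0,0,-7],"delta_rot":[0,0,0],"jaw":2.8},{"translation":[0,0,-11],"delta_rot":[0,0,0],"jaw":4},{"translation":[0,0,-15],"delta_rot":[0,0,0],"jaw":4},{"translation":[0,0,-15],"delta_rot":[0,0,0],"jaw":4},{"translation":[0,0,-15],"delta_rot":[0,0,0],"jaw":4},{"translation":[0,0,-15],"delta_rot":[0,0,0],"jaw":4},{"translation":[0,0,-15],"delta_rot":[0,0,0],"jaw":4}]'

```text
time: 14.15
tool_pos: [0.5217, 0.1432, 0.3368]
tool_rot: [-0.002, -0.04, 0.999, -0.0]
contact_force: [-0.2, -0.1, 0.2]
gripper_width: 0.471
grasp_force: 0.0
```

```bash
python3 - <<'E'
from h import *
W=cloud(snap('wrist')); port(W)
for k in ['j1','j2','j4','j5']: print(k,meas(W,G[k]))
# j4 next: (.4229,-.1032) psi 180.6
plan([[(.48,-.02,.28,182),(.4230,-.1032,.20,180.6),(.4230,-.1032,.14,180.6)],[(.4230,-.1032,.048,180.6)],[(.4230,-.1032,.24,180.6)],[(.4230,-.1032,.33,180.6),(.522,.1435,.33,184.6)],[(.522,.1435,.19,184.6)]])
E
```

```text
-0.042 [(-0.03, 0.368), (-0.018, 0.361), (0, 0.398), (0.018, 0.361), (0.03, 0.368)]
-0.028 [(-0.03, 0.22), (-0.018, 0.345), (0, 0.22), (0.018, 0.344), (0.03, 0.22)]
-0.014 [(-0.03, 0.219), (-0.018, 0.219), (0, 0.219), (0.018, 0.22), (0.03, 0.219)]
-0.0 [(-0.03, 0.22), (-0.018, 0.22), (0, 0.219), (0.018, 0.219), (0.03, 0.219)]
0.014 [(-0.03, 0.22), (-0.018, 0.22), (0, 0.219), (0.018, 0.219), (0.03, 0.219)]
0.028 [(-0.03, 0.22), (-0.018, 0.219), (0, 0.22), (0.018, 0.219), (0.03, 0.219)]
0.042 [(-0.03, 0.22), (-0.018, 0.22), (0, 0.22), (0.018, 0.22), (0.03, 0.22)]
j1 None
j2 None
j4 (547, array([ 423.5, -103.1]), array([30.6, 30.7]), 0.1, 'cap', array([ 0.4235, -0.103 ]))
j5 None
at [0.5218 0.1432 0.337 ] 184.5 14.2
call
t [  5.46 -15.93   5.7 ] r [0.    0.    0.044]
t [ 11.8  -23.78  13.7 ] r [0.    0.    0.069]
t [ 11.8  -23.78  19.7 ] r [0.    0.    0.069]
call
t [0.  0.  9.2] r [0. 0. 0.]
call
t [  0.    0.  -19.2] r [0. 0. 0.]
call
t [ 0.  0. -9.] r [0. 0. 0.]
t [-10.16  24.56  -9.  ] r [ 0.    0.   -0.07]
call
t [ 0.  0. 14.] r [0. 0. 0.]
```

Flap shut with jar 1 inside. Now j4 (x=0.423, y=-0.103).

send_rows --steps '[{"translation":[2,-4.5,0],"delta_rot":[0,0,0.01],"jaw":4.5},{"translation":[4,-8.5,0],"delta_rot":[0,0,0.03],"jaw":4.5},{"translation":[6,-13,0],"delta_rot":[0,0,0.05],"jaw":4.5},{"translation":[8.5,-17,2],"delta_rot":[0,0,0.07],"jaw":4.5},{"translation":[11,-21,4],"delta_rot":[0,0,0.07],"jaw":4.5},{"translation":[11.8,-23.8,7],"delta_rot":[0,0,0.07],"jaw":4.5},{"translation":[11.8,-23.8,11.5],"delta_rot":[0,0,0.07],"jaw":4.5},{"translation":[11.8,-23.8,16],"delta_rot":[0,0,0.07],"jaw":4.5}]'

```text
time: 15.0
tool_pos: [0.4231, -0.1044, 0.1776]
tool_rot: [0.0, -0.003, 1.0, -0.0]
contact_force: [0.8, -0.5, -0.4]
gripper_width: 0.527
grasp_force: 0.0
```

send_rows --steps '[{"translation":[0,0,4],"delta_rot":[0,0,0],"jaw":4.5},{"translation":[0,0,7],"delta_rot":[0,0,0],"jaw":4.5},{"translation":[0,0,9.5],"delta_rot":[0,0,0],"jaw":4.5},{"translation":[0,0,11.5],"delta_rot":[0,0,0],"jaw":4.5},{"translation":[0,0,12.8],"delta_rot":[0,0,0],"jaw":4.5},{"translation":[0,0,12.9],"delta_rot":[0,0,0],"jaw":4.5},{"translation":[0,0,12.9],"delta_rot":[0,0,0],"jaw":1.6},{"translation":[0,0,12.9],"delta_rot":[0,0,0],"jaw":1.6}]'

```text
time: 15.8
tool_pos: [0.4247, -0.1037, 0.0517]
tool_rot: [0.001, -0.005, 1.0, -0.0]
contact_force: [-0.4, -0.3, 0.5]
gripper_width: 0.227
grasp_force: 58.7
```

send_rows --steps '[{"translation":[0,0,0],"delta_rot":[0,0,0],"jaw":1.6},{"translation":[0,0,0],"delta_rot":[0,0,0],"jaw":1.6},{"translation":[0,0,0],"delta_rot":[0,0,0],"jaw":1.6},{"translation":[0,0,0],"delta_rot":[0,0,0],"jaw":1.6},{"translation":[0,0,-2],"delta_rot":[0,0,0],"jaw":1.6},{"translation":[0,0,-6],"delta_rot":[0,0,0],"jaw":1.6},{"translation":[0,0,-10],"delta_rot":[0,0,0],"jaw":1.6},{"translation":[0,0,-14],"delta_rot":[0,0,0],"jaw":1.6}]'

```text
time: 16.6
tool_pos: [0.423, -0.1031, 0.191]
tool_rot: [-0.001, -0.005, 1.0, 0.0]
contact_force: [1.2, -0.3, -0.5]
gripper_width: 0.223
grasp_force: 58.7
```

```bash
python3 - <<'E'
from h import *
s=state();print(s['gripper_width'],s['grasp_force'])
plan([[(.4230,-.1032,.33,180.6),(.522,.1434,.33,184.6)],[(.522,.1434,.19,184.6)]])
E
```

```text
0.223318244710344 58.735435009002686
at [ 0.423  -0.1031  0.191 ] 180.5 16.6
call
t [-0.00e+00 -1.00e-02 -1.39e+01] r [ 0.     0.    -0.001]
t [-10.13  24.56 -13.9 ] r [ 0.     0.    -0.071]
call
t [ 0.  0. 14.] r [0. 0. 0.]
```

send_rows --steps '[{"translation":[0,0,-4.8],"delta_rot":[0,0,0],"jaw":1.6},{"translation":[0,1.5,-9.5],"delta_rot":[0,0,0],"jaw":1.6},{"translation":[-1.5,5,-12.5],"delta_rot":[0,0,-0.02],"jaw":1.6},{"translation":[-3.3,9,-13.9],"delta_rot":[0,0,-0.04],"jaw":1.6},{"translation":[-5.2,13.5,-13.9],"delta_rot":[0,0,-0.06],"jaw":1.6},{"translation":[-7,18,-13.9],"delta_rot":[0,0,-0.071],"jaw":1.6},{"translation":[-8.7,22,-13.9],"delta_rot":[0,0,-0.071],"jaw":1.6},{"translation":[-10.1,24.6,-13.9],"delta_rot":[0,0,-0.071],"jaw":1.6}]'

```text
time: 17.4
tool_pos: [0.5224, 0.1462, 0.3284]
tool_rot: [-0.001, -0.041, 0.999, 0.0]
contact_force: [-0.0, 0.5, -0.6]
gripper_width: 0.224
grasp_force: 58.8
```

send_rows --steps '[{"translation":[0,0,0],"delta_rot":[0,0,0],"jaw":1.6},{"translation":[0,0,1],"delta_rot":[0,0,0],"jaw":1.6},{"translation":[0,0,2.5],"delta_rot":[0,0,0],"jaw":1.6},{"translation":[0,0,4],"delta_rot":[0,0,0],"jaw":1.6},{"translation":[0,0,5],"delta_rot":[0,0,0],"jaw":1.6},{"translation":[0,0,5],"delta_rot":[0,0,0],"jaw":1.6},{"translation":[0,0,5],"delta_rot":[0,0,0],"jaw":1.6},{"translation":[0,0,5],"delta_rot":[0,0,0],"jaw":1.6}]'

```text
time: 18.2
tool_pos: [0.5228, 0.1434, 0.2802]
tool_rot: [0.001, -0.04, 0.999, 0.0]
contact_force: [0.2, 0.5, -0.5]
gripper_width: 0.225
grasp_force: 58.9
```

```bash
python3 - <<'E'
from h import *
s=state();print(s['gripper_width'],s['grasp_force'])
plan([[(.522,.1434,.19,184.6)]])
E
```

```text
0.22464252794266654 58.879040479660034
at [0.5228 0.1434 0.2802] 184.6 18.2
call
t [0.08 0.01 9.02] r [ 0.  0. -0.]
```

send_rows --steps '[{"translation":[0.1,0,1.2],"delta_rot":[0,0,0],"jaw":1.6},{"translation":[0.1,0,2.4],"delta_rot":[0,0,0],"jaw":1.6},{"translation":[0.1,0,3.6],"delta_rot":[0,0,0],"jaw":1.6},{"translation":[0.1,0,4.8],"delta_rot":[0,0,0],"jaw":1.6},{"translation":[0.1,0,6.0],"delta_rot":[0,0,0],"jaw":1.6},{"translation":[0.1,0,7.2],"delta_rot":[0,0,0],"jaw":1.6},{"translation":[0.1,0,8.4],"delta_rot":[0,0,0],"jaw":1.6},{"translation":[0.1,0,9.0],"delta_rot":[0,0,0],"jaw":1.6}]'

```text
time: 19.0
tool_pos: [0.5204, 0.1434, 0.1882]
tool_rot: [-0.002, -0.04, 0.999, 0.0]
contact_force: [-10.6, -3.5, 22.5]
gripper_width: 0.227
grasp_force: 58.8
```

send_rows --steps '[{"translation":[0,0,0],"delta_rot":[0,0,0],"jaw":1.6},{"translation":[0,0,0],"delta_rot":[0,0,0],"jaw":1.6},{"translation":[0,0,0],"delta_rot":[0,0,0],"jaw":2.8},{"translation":[0,0,0],"delta_rot":[0,0,0],"jaw":2.8},{"translation":[0,0,0],"delta_rot":[0,0,0],"jaw":2.8},{"translation":[0,0,0],"delta_rot":[0,0,0],"jaw":2.8},{"translation":[0,0,-3],"delta_rot":[0,0,0],"jaw":2.8},{"translation":[0,0,-7],"delta_rot":[0,0,0],"jaw":2.8}]'

```text
time: 19.8
tool_pos: [0.5197, 0.1438, 0.2568]
tool_rot: [-0.003, -0.04, 0.999, 0.001]
contact_force: [1.2, 0.7, 0.3]
gripper_width: 0.328
grasp_force: 0.0
```

send_rows --steps '[{"translation":[0,0,-4],"delta_rot":[0,0,0],"jaw":4},{"translation":[0,0,-8],"delta_rot":[0,0,0],"jaw":4},{"translation":[0,0,-10],"delta_rot":[0,0,0],"jaw":4},{"translation":[0,0,-10],"delta_rot":[0,0,0],"jaw":4},{"translation":[0,0,-10],"delta_rot":[0,0,0],"jaw":4},{"translation":[0,0,-10],"delta_rot":[0,0,0],"jaw":4},{"translation":[0,0,-10],"delta_rot":[0,0,0],"jaw":4},{"translation":[0,0,-10],"delta_rot":[0,0,0],"jaw":4}]'

```text
time: 20.6
tool_pos: [0.521, 0.1434, 0.3576]
tool_rot: [-0.001, -0.04, 0.999, -0.0]
contact_force: [1.3, 0.7, -0.5]
gripper_width: 0.467
grasp_force: 0.0
```

```bash
cat >> h.py <<'E'
def flapz(W):
    Q=W.reshape(-1,3);Q=Q[np.isfinite(Q[:,0])]; a=np.radians(4.6); r=Q[:,:2]-[.5539,.146]
    x=np.cos(a)*r[:,0]+np.sin(a)*r[:,1]; y=-np.sin(a)*r[:,0]+np.cos(a)*r[:,1]
    m=(abs(x)<.04)&(abs(y)<.032)&(Q[:,2]<.3); print('flap z pct',m.sum(),np.percentile(Q[m,2],[2,50,98]).round(3))
E
python3 - <<'E'
from h import *
W=cloud(snap('wrist')); flapz(W)
T=cloud(snap('top'))
for k in ['j2','j3','j5','j6','t','c']: print(k,meas(T,G[k],k[0]))
p=(.4256,-.2082);y=161
plan([[(*p,.337,y),(*p,.18,y)],[(*p,.048,y)],[(*p,.19,y)],[(*p,.33,y),(.522,.1434,.33,184.6)],[(.522,.1434,.19,184.6)]])
E
```

```text
flap z pct 10103 [0.218 0.219 0.221]
j2 (41, array([ 540.5, -226.7]), array([30.2, 29.5]), 86.7, 'cap', array([ 0.5425, -0.2262]))
j3 (50, array([ 439.6, -345.1]), array([31.4, 29.8]), 82.4, 'cap', array([ 0.4377, -0.3436]))
j5 (49, array([ 425.1, -207.3]), array([30.1, 29.9]), 71.0, 'cap', array([ 0.4256, -0.2076]))
j6 (42, array([ 340.3, -287.7]), array([28. , 29.3]), 76.0, 'cap', array([ 0.342 , -0.2879]))
t (67, array([ 541.1, -351.1]), array([30.3, 53.1]), 55.1, 'cap', array([ 0.5472, -0.3463]))
c (35, array([ 635.5, -173.4]), array([18.4, 17.4]), 62.0, 'cap', array([ 0.6356, -0.174 ]))
at [0.5212 0.1434 0.3584] 184.6 20.7
call
t [ 12.35 -34.28   2.14] r [0.    0.    0.412]
t [ 12.35 -34.28  17.84] r [0.    0.    0.412]
call
t [ 0.   0.  13.2] r [0. 0. 0.]
call
t [  0.    0.  -14.2] r [0. 0. 0.]
call
t [  0.   0. -14.] r [0. 0. 0.]
t [  2.33  36.38 -14.  ] r [ 0.     0.    -0.412]
call
t [ 0.  0. 14.] r [0. 0. 0.]
```

Jar 4 is in, flap shut. Now j5.

send_rows --steps '[{"translation":[1.7,-4.6,0],"delta_rot":[0,0,0.03],"jaw":4.5},{"translation":[3.3,-9.2,0],"delta_rot":[0,0,0.1],"jaw":4.5},{"translation":[5,-13.8,0],"delta_rot":[0,0,0.17],"jaw":4.5},{"translation":[6.6,-18.4,1],"delta_rot":[0,0,0.25],"jaw":4.5},{"translation":[8.2,-22.9,2.4],"delta_rot":[0,0,0.33],"jaw":4.5},{"translation":[9.8,-27.4,3.9],"delta_rot":[0,0,0.412],"jaw":4.5},{"translation":[11.3,-31.5,6.2],"delta_rot":[0,0,0.412],"jaw":4.5},{"translation":[12.35,-34.3,10],"delta_rot":[0,0,0.412],"jaw":4.5}]'

```text
time: 21.5
tool_pos: [0.4259, -0.2116, 0.2612]
tool_rot: [0.003, 0.166, 0.986, -0.002]
contact_force: [1.8, 0.3, 0.6]
gripper_width: 0.527
grasp_force: 0.0
```

send_rows --steps '[{"translation":[0,0,4.5],"delta_rot":[0,0,0],"jaw":4.5},{"translation":[0,0,9],"delta_rot":[0,0,0],"jaw":4.5},{"translation":[0,0,13.5],"delta_rot":[0,0,0],"jaw":4.5},{"translation":[0,0,17],"delta_rot":[0,0,0],"jaw":4.5},{"translation":[0,0,19.5],"delta_rot":[0,0,0],"jaw":4.5},{"translation":[0,0,20.9],"delta_rot":[0,0,0],"jaw":4.5},{"translation":[0,0,21],"delta_rot":[0,0,0],"jaw":4.5},{"translation":[0,0,21],"delta_rot":[0,0,0],"jaw":4.5}]'

```text
time: 22.3
tool_pos: [0.4264, -0.2088, 0.0502]
tool_rot: [0.001, 0.165, 0.986, -0.0]
contact_force: [-1.0, -0.1, -1.0]
gripper_width: 0.527
grasp_force: 0.0
```

send_rows --steps '[{"translation":[0,0,0],"delta_rot":[0,0,0],"jaw":1.6},{"translation":[0,0,0],"delta_rot":[0,0,0],"jaw":1.6},{"translation":[0,0,0],"delta_rot":[0,0,0],"jaw":1.6},{"translation":[0,0,0],"delta_rot":[0,0,0],"jaw":1.6},{"translation":[0,0,-2],"delta_rot":[0,0,0],"jaw":1.6},{"translation":[0,0,-6],"delta_rot":[0,0,0],"jaw":1.6},{"translation":[0,0,-10],"delta_rot":[0,0,0],"jaw":1.6},{"translation":[0,0,-14],"delta_rot":[0,0,0],"jaw":1.6}]'

```text
time: 23.1
tool_pos: [0.4256, -0.2083, 0.1913]
tool_rot: [0.0, 0.165, 0.986, -0.0]
contact_force: [1.0, -0.1, -0.3]
gripper_width: 0.222
grasp_force: 58.7
```

```bash
python3 - <<'E'
from h import *
s=state();print(s['gripper_width'],s['grasp_force'])
p=(.4256,-.2082);y=161
plan([[(*p,.33,y),(.522,.1434,.33,184.6)],[(.522,.1434,.192,184.6)]])
E
```

```text
0.22226045961934565 58.71089279651642
at [ 0.4256 -0.2083  0.1913] 161.0 23.1
call
t [ 1.000e-02  1.000e-02 -1.387e+01] r [ 0.  0. -0.]
t [  2.34  36.39 -13.87] r [ 0.     0.    -0.412]
call
t [ 0.   0.  13.8] r [0. 0. 0.]
```

send_rows --steps '[{"translation":[0,4,-2.8],"delta_rot":[0,0,-0.03],"jaw":1.6},{"translation":[0.2,8,-5.6],"delta_rot":[0,0,-0.1],"jaw":1.6},{"translation":[0.5,12,-8.4],"delta_rot":[0,0,-0.17],"jaw":1.6},{"translation":[0.9,16.2,-11],"delta_rot":[0,0,-0.25],"jaw":1.6},{"translation":[1.3,20.5,-13.3],"delta_rot":[0,0,-0.33],"jaw":1.6},{"translation":[1.7,25.4,-13.9],"delta_rot":[0,0,-0.412],"jaw":1.6},{"translation":[2,30.3,-13.9],"delta_rot":[0,0,-0.412],"jaw":1.6},{"translation":[2.3,34.5,-13.9],"delta_rot":[0,0,-0.412],"jaw":1.6}]'

```text
time: 23.9
tool_pos: [0.5167, 0.1277, 0.3297]
tool_rot: [0.001, -0.041, 0.999, 0.0]
contact_force: [0.4, -0.7, -0.6]
gripper_width: 0.224
grasp_force: 58.8
```

send_rows --steps '[{"translation":[0.7,1.75,0],"delta_rot":[0,0,0],"jaw":1.6},{"translation":[0.7,1.75,0],"delta_rot":[0,0,0],"jaw":1.6},{"translation":[0.7,1.75,1.5],"delta_rot":[0,0,0],"jaw":1.6},{"translation":[0.7,1.75,3],"delta_rot":[0,0,0],"jaw":1.6},{"translation":[0.7,1.75,4.5],"delta_rot":[0,0,0],"jaw":1.6},{"translation":[0.7,1.75,5],"delta_rot":[0,0,0],"jaw":1.6},{"translation":[0.7,1.75,5],"delta_rot":[0,0,0],"jaw":1.6},{"translation":[0.7,1.75,5],"delta_rot":[0,0,0],"jaw":1.6}]'

```text
time: 24.7
tool_pos: [0.5082, 0.1418, 0.2784]
tool_rot: [0.0, -0.04, 0.999, -0.0]
contact_force: [-0.1, 0.4, 0.1]
gripper_width: 0.228
grasp_force: 58.9
```

```bash
python3 - <<'E'
from h import *
s=state();print(s['gripper_width'],s['grasp_force'])
plan([[(.522,.1434,.192,184.6)]])
E
```

```text
0.22759766669199677 58.86390745639801
at [0.5082 0.1418 0.2784] 184.6 24.7
call
t [-1.39  0.05  8.64] r [ 0.     0.    -0.001]
```

send_rows --steps '[{"translation":[-1.4,0,0],"delta_rot":[0,0,0],"jaw":1.6},{"translation":[-1.4,0,0.5],"delta_rot":[0,0,0],"jaw":1.6},{"translation":[-1.4,0,2],"delta_rot":[0,0,0],"jaw":1.6},{"translation":[-1.4,0,3.5],"delta_rot":[0,0,0],"jaw":1.6},{"translation":[-1.4,0,5.0],"delta_rot":[0,0,0],"jaw":1.6},{"translation":[-1.4,0,6.5],"delta_rot":[0,0,0],"jaw":1.6},{"translation":[-1.4,0,7.8],"delta_rot":[0,0,0],"jaw":1.6},{"translation":[-1.4,0,8.6],"delta_rot":[0,0,0],"jaw":1.6}]'

```text
time: 25.5
tool_pos: [0.5208, 0.1432, 0.1898]
tool_rot: [-0.002, -0.04, 0.999, -0.0]
contact_force: [-1.5, -0.9, -0.2]
gripper_width: 0.224
grasp_force: 58.8
```

send_rows --steps '[{"translation":[0,0,0],"delta_rot":[0,0,0],"jaw":1.6},{"translation":[0,0,0],"delta_rot":[0,0,0],"jaw":1.6},{"translation":[0,0,0],"delta_rot":[0,0,0],"jaw":2.8},{"translation":[0,0,0],"delta_rot":[0,0,0],"jaw":2.8},{"translation":[0,0,0],"delta_rot":[0,0,0],"jaw":2.8},{"translation":[0,0,0],"delta_rot":[0,0,0],"jaw":2.8},{"translation":[0,0,-3],"delta_rot":[0,0,0],"jaw":2.8},{"translation":[0,0,-7],"delta_rot":[0,0,0],"jaw":2.8}]'

```text
time: 26.3
tool_pos: [0.5207, 0.1431, 0.2605]
tool_rot: [-0.002, -0.04, 0.999, -0.0]
contact_force: [0.4, 0.2, -0.7]
gripper_width: 0.329
grasp_force: 0.0
```

send_rows --steps '[{"translation":[0,0,-4],"delta_rot":[0,0,0],"jaw":4},{"translation":[0,0,-8],"delta_rot":[0,0,0],"jaw":4},{"translation":[0,0,-10],"delta_rot":[0,0,0],"jaw":4},{"translation":[0,0,-10],"delta_rot":[0,0,0],"jaw":4},{"translation":[0,0,-10],"delta_rot":[0,0,0],"jaw":4},{"translation":[0,0,-10],"delta_rot":[0,0,0],"jaw":4},{"translation":[0,0,-10],"delta_rot":[0,0,0],"jaw":4},{"translation":[0,0,-10],"delta_rot":[0,0,0],"jaw":4}]'

```text
time: 27.1
tool_pos: [0.5216, 0.1433, 0.3606]
tool_rot: [-0.001, -0.04, 0.999, -0.0]
contact_force: [0.3, -1.0, 0.3]
gripper_width: 0.466
grasp_force: 0.0
```

```bash
python3 - <<'E'
from h import *
W=cloud(snap('wrist')); flapz(W)
T=cloud(snap('top'))
for k in ['j2','j3','j6','t','c']: print(k,meas(T,G[k],k[0]))
p=(.5408,-.2276);y=182.8
plan([[(*p,.337,y)],[(*p,.048,y)],[(*p,.19,y)],[(.522,.1434,.33,184.6)],[(.522,.1434,.192,184.6)]])
E
```

```text
flap z pct 9890 [0.218 0.22  0.221]
j2 (41, array([ 540.9, -226.5]), array([30.1, 27.5]), 87.9, 'cap', array([ 0.54  , -0.2254]))
j3 (41, array([ 439.4, -344.8]), array([31.5, 29.2]), 83.9, 'cap', array([ 0.4376, -0.3444]))
j6 (45, array([ 340.3, -287.8]), array([28.7, 29.8]), 78.0, 'cap', array([ 0.339 , -0.2876]))
t (72, array([ 541.5, -353.2]), array([34.1, 42.5]), 23.3, 'cap', array([ 0.5415, -0.3498]))
c (37, array([ 635.1, -173.6]), array([15.6, 19.1]), 4.9, 'cap', array([ 0.6346, -0.1736]))
at [0.5218 0.1433 0.3614] 184.6 27.2
call
t [  1.08 -37.12   2.44] r [0.    0.    0.031]
call
t [ 0.   0.  28.9] r [0. 0. 0.]
call
t [  0.    0.  -14.2] r [0. 0. 0.]
call
t [  0.07  37.15 -14.  ] r [ 0.     0.    -0.031]
call
t [ 0.   0.  13.8] r [0. 0. 0.]
```

Jar 5 is in. Now j2.

send_rows --steps '[{"translation":[0.1,-4.9,0],"delta_rot":[0,0,0],"jaw":4.5},{"translation":[0.3,-9.8,0],"delta_rot":[0,0,0.01],"jaw":4.5},{"translation":[0.4,-14.7,0],"delta_rot":[0,0,0.02],"jaw":4.5},{"translation":[0.6,-19.5,1],"delta_rot":[0,0,0.031],"jaw":4.5},{"translation":[0.7,-24.3,2.2],"delta_rot":[0,0,0.031],"jaw":4.5},{"translation":[0.9,-29,3.7],"delta_rot":[0,0,0.031],"jaw":4.5},{"translation":[1,-33.5,5.7],"delta_rot":[0,0,0.031],"jaw":4.5},{"translation":[1.1,-37.1,9],"delta_rot":[0,0,0.031],"jaw":4.5}]'

```text
time: 28.0
tool_pos: [0.5415, -0.2305, 0.2739]
tool_rot: [0.002, -0.024, 1.0, -0.001]
contact_force: [-0.3, 0.0, -0.1]
gripper_width: 0.53
grasp_force: 0.0
```

send_rows --steps '[{"translation":[0,0,4.5],"delta_rot":[0,0,0],"jaw":4.5},{"translation":[0,0,9],"delta_rot":[0,0,0],"jaw":4.5},{"translation":[0,0,13.5],"delta_rot":[0,0,0],"jaw":4.5},{"translation":[0,0,17.5],"delta_rot":[0,0,0],"jaw":4.5},{"translation":[0,0,20.5],"delta_rot":[0,0,0],"jaw":4.5},{"translation":[0,0,22.2],"delta_rot":[0,0,0],"jaw":4.5},{"translation":[0,0,22.3],"delta_rot":[0,0,0],"jaw":4.5},{"translation":[0,0,22.3],"delta_rot":[0,0,0],"jaw":4.5}]'

```text
time: 28.8
tool_pos: [0.5415, -0.2277, 0.0503]
tool_rot: [0.001, -0.025, 1.0, -0.0]
contact_force: [0.9, -1.0, 0.5]
gripper_width: 0.524
grasp_force: 0.0
```

send_rows --steps '[{"translation":[0,0,0],"delta_rot":[0,0,0],"jaw":1.6},{"translation":[0,0,0],"delta_rot":[0,0,0],"jaw":1.6},{"translation":[0,0,0],"delta_rot":[0,0,0],"jaw":1.6},{"translation":[0,0,0],"delta_rot":[0,0,0],"jaw":1.6},{"translation":[0,0,-2],"delta_rot":[0,0,0],"jaw":1.6},{"translation":[0,0,-6],"delta_rot":[0,0,0],"jaw":1.6},{"translation":[0,0,-10],"delta_rot":[0,0,0],"jaw":1.6},{"translation":[0,0,-14],"delta_rot":[0,0,0],"jaw":1.6}]'

```text
time: 29.6
tool_pos: [0.5406, -0.2273, 0.1913]
tool_rot: [0.0, -0.025, 1.0, -0.0]
contact_force: [0.5, 0.4, 0.2]
gripper_width: 0.224
grasp_force: 58.7
```

```bash
python3 - <<'E'
from h import *
s=state();print(s['gripper_width'],s['grasp_force'])
plan([[(.522,.1434,.33,184.6)],[(.522,.1434,.192,184.6)]])
E
```

```text
0.2243714925036303 58.70311796665192
at [ 0.5406 -0.2273  0.1913] 182.8 29.6
call
t [  0.04  37.12 -13.87] r [ 0.     0.    -0.031]
call
t [ 0.   0.  13.8] r [0. 0. 0.]
```

send_rows --steps '[{"translation":[0,4,-2.8],"delta_rot":[0,0,0],"jaw":1.6},{"translation":[0,8,-5.6],"delta_rot":[0,0,-0.01],"jaw":1.6},{"translation":[0,12.1,-8.3],"delta_rot":[0,0,-0.02],"jaw":1.6},{"translation":[0,16.4,-10.8],"delta_rot":[0,0,-0.031],"jaw":1.6},{"translation":[0,20.8,-13],"delta_rot":[0,0,-0.031],"jaw":1.6},{"translation":[0,25.7,-13.9],"delta_rot":[0,0,-0.031],"jaw":1.6},{"translation":[0,30.6,-13.9],"delta_rot":[0,0,-0.031],"jaw":1.6},{"translation":[0,35.2,-13.9],"delta_rot":[0,0,-0.031],"jaw":1.6}]'

```text
time: 30.4
tool_pos: [0.5231, 0.1263, 0.33]
tool_rot: [0.002, -0.04, 0.999, 0.0]
contact_force: [-0.4, -0.9, -0.2]
gripper_width: 0.221
grasp_force: 58.8
```

send_rows --steps '[{"translation":[0,1.9,0],"delta_rot":[0,0,0],"jaw":1.6},{"translation":[0,1.9,0],"delta_rot":[0,0,0],"jaw":1.6},{"translation":[0,1.9,1.5],"delta_rot":[0,0,0],"jaw":1.6},{"translation":[0,1.9,3],"delta_rot":[0,0,0],"jaw":1.6},{"translation":[0,1.9,4.5],"delta_rot":[0,0,0],"jaw":1.6},{"translation":[0,1.9,5],"delta_rot":[0,0,0],"jaw":1.6},{"translation":[0,1.9,5],"delta_rot":[0,0,0],"jaw":1.6},{"translation":[0,1.9,5],"delta_rot":[0,0,0],"jaw":1.6}]'

```text
time: 31.2
tool_pos: [0.5221, 0.1427, 0.2784]
tool_rot: [0.0, -0.04, 0.999, -0.0]
contact_force: [-0.4, -0.6, 0.3]
gripper_width: 0.222
grasp_force: 58.9
```

```bash
python3 - <<'E'
from h import *
s=state();print(s['gripper_width'],s['grasp_force'])
plan([[(.522,.1434,.192,184.6)]])
E
```

```text
0.2222754361283033 58.85546922683716
at [0.5221 0.1427 0.2784] 184.6 31.2
call
t [0.01 0.07 8.64] r [ 0.     0.    -0.001]
```

send_rows --steps '[{"translation":[0,0.1,1.2],"delta_rot":[0,0,0],"jaw":1.6},{"translation":[0,0.1,2.4],"delta_rot":[0,0,0],"jaw":1.6},{"translation":[0,0.1,3.6],"delta_rot":[0,0,0],"jaw":1.6},{"translation":[0,0.1,4.8],"delta_rot":[0,0,0],"jaw":1.6},{"translation":[0,0.1,6.0],"delta_rot":[0,0,0],"jaw":1.6},{"translation":[0,0.1,7.1],"delta_rot":[0,0,0],"jaw":1.6},{"translation":[0,0.1,8.0],"delta_rot":[0,0,0],"jaw":1.6},{"translation":[0,0.1,8.6],"delta_rot":[0,0,0],"jaw":1.6}]'

```text
time: 32.0
tool_pos: [0.5212, 0.1441, 0.1907]
tool_rot: [-0.001, -0.04, 0.999, -0.0]
contact_force: [-1.0, -0.8, 0.3]
gripper_width: 0.225
grasp_force: 58.8
```

send_rows --steps '[{"translation":[0,0,0],"delta_rot":[0,0,0],"jaw":1.6},{"translation":[0,0,0],"delta_rot":[0,0,0],"jaw":1.6},{"translation":[0,0,0],"delta_rot":[0,0,0],"jaw":2.8},{"translation":[0,0,0],"delta_rot":[0,0,0],"jaw":2.8},{"translation":[0,0,0],"delta_rot":[0,0,0],"jaw":2.8},{"translation":[0,0,0],"delta_rot":[0,0,0],"jaw":2.8},{"translation":[0,0,-3],"delta_rot":[0,0,0],"jaw":2.8},{"translation":[0,0,-7],"delta_rot":[0,0,0],"jaw":2.8}]'

```text
time: 32.8
tool_pos: [0.5205, 0.1439, 0.2604]
tool_rot: [-0.003, -0.04, 0.999, -0.0]
contact_force: [1.6, 0.5, 0.6]
gripper_width: 0.326
grasp_force: 0.0
```

send_rows --steps '[{"translation":[0,0,-4],"delta_rot":[0,0,0],"jaw":4},{"translation":[0,0,-8],"delta_rot":[0,0,0],"jaw":4},{"translation":[0,0,-10],"delta_rot":[0,0,0],"jaw":4},{"translation":[0,0,-10],"delta_rot":[0,0,0],"jaw":4},{"translation":[0,0,-10],"delta_rot":[0,0,0],"jaw":4},{"translation":[0,0,-10],"delta_rot":[0,0,0],"jaw":4},{"translation":[0,0,-10],"delta_rot":[0,0,0],"jaw":4},{"translation":[0,0,-10],"delta_rot":[0,0,0],"jaw":4}]'

```text
time: 33.6
tool_pos: [0.5215, 0.1441, 0.3606]
tool_rot: [-0.001, -0.04, 0.999, -0.0]
contact_force: [0.2, 0.0, -0.3]
gripper_width: 0.47
grasp_force: 0.0
```

```bash
python3 - <<'E'
from h import *
W=cloud(snap('wrist')); flapz(W)
T=cloud(snap('top'))
for k in ['j3','j6','t','c']: print(k,meas(T,G[k],k[0]))
p=(.4398,-.3472);y=173
plan([[(*p,.337,y)],[(*p,.048,y)],[(*p,.19,y)],[(.522,.1434,.33,184.6)],[(.522,.1434,.192,184.6)]])
E
```

```text
flap z pct 9867 [0.218 0.219 0.221]
j3 (43, array([ 440. , -345.3]), array([30.9, 29.9]), 79.9, 'cap', array([ 0.4387, -0.3447]))
j6 (49, array([ 340.3, -288.2]), array([27.9, 30.2]), 79.3, 'cap', array([ 0.3406, -0.287 ]))
t (63, array([ 538.9, -357.4]), array([44. , 37.2]), 50.5, 'cap', array([ 0.5385, -0.3556]))
c (39, array([ 635. , -173.6]), array([17.8, 18.2]), 6.0, 'cap', array([ 0.6351, -0.1734]))
at [0.5216 0.1441 0.3614] 184.6 33.7
call
t [ 12.09 -48.32   2.44] r [0.    0.    0.202]
call
t [ 0.   0.  28.9] r [0. 0. 0.]
call
t [  0.    0.  -14.2] r [0. 0. 0.]
call
t [ -2.18  49.7  -14.  ] r [ 0.     0.    -0.202]
call
t [ 0.   0.  13.8] r [0. 0. 0.]
```

Jar 2 is in. Now j3.

send_rows --steps '[{"translation":[1.2,-4.8,0],"delta_rot":[0,0,0],"jaw":4.5},{"translation":[2.4,-9.6,0],"delta_rot":[0,0,0],"jaw":4.5},{"translation":[3.6,-14.4,0],"delta_rot":[0,0,0],"jaw":4.5},{"translation":[4.8,-19.2,0],"delta_rot":[0,0,0],"jaw":4.5},{"translation":[6,-24,0.5],"delta_rot":[0,0,0],"jaw":4.5},{"translation":[7.1,-28.6,1.8],"delta_rot":[0,0,0],"jaw":4.5},{"translation":[8.2,-33,3.4],"delta_rot":[0,0,0],"jaw":4.5},{"translation":[9.2,-37.2,5],"delta_rot":[0,0,0],"jaw":4.5}]'

```text
time: 34.5
tool_pos: [0.4593, -0.2361, 0.312]
tool_rot: [0.0, -0.04, 0.999, -0.0]
contact_force: [0.6, 0.6, 0.3]
gripper_width: 0.524
grasp_force: 0.0
```

send_rows --steps '[{"translation":[0.9,-3.7,2.5],"delta_rot":[0,0,0.05],"jaw":4.5},{"translation":[1.8,-7.4,5],"delta_rot":[0,0,0.12],"jaw":4.5},{"translation":[2.6,-10,8.5],"delta_rot":[0,0,0.202],"jaw":4.5},{"translation":[2.9,-11.1,13],"delta_rot":[0,0,0.202],"jaw":4.5},{"translation":[2.9,-11.1,17.5],"delta_rot":[0,0,0.202],"jaw":4.5},{"translation":[2.9,-11.1,21.5],"delta_rot":[0,0,0.202],"jaw":4.5},{"translation":[2.9,-11.1,24.5],"delta_rot":[0,0,0.202],"jaw":4.5},{"translation":[2.9,-11.1,26.3],"delta_rot":[0,0,0.202],"jaw":4.5}]'

```text
time: 35.3
tool_pos: [0.4383, -0.3455, 0.0456]
tool_rot: [-0.002, 0.061, 0.998, 0.002]
contact_force: [-0.8, 0.2, -0.9]
gripper_width: 0.52
grasp_force: 0.0
```

send_rows --steps '[{"translation":[0,0,0],"delta_rot":[0,0,0],"jaw":4.5},{"translation":[0,0,0],"delta_rot":[0,0,0],"jaw":4.5},{"translation":[0,0,0],"delta_rot":[0,0,0],"jaw":1.6},{"translation":[0,0,0],"delta_rot":[0,0,0],"jaw":1.6},{"translation":[0,0,0],"delta_rot":[0,0,0],"jaw":1.6},{"translation":[0,0,0],"delta_rot":[0,0,0],"jaw":1.6},{"translation":[0,0,-4],"delta_rot":[0,0,0],"jaw":1.6},{"translation":[0,0,-8],"delta_rot":[0,0,0],"jaw":1.6}]'

```text
time: 36.1
tool_pos: [0.439, -0.3461, 0.1291]
tool_rot: [-0.001, 0.061, 0.998, 0.001]
contact_force: [0.7, -0.1, -0.5]
gripper_width: 0.223
grasp_force: 58.7
```

```bash
python3 - <<'E'
from h import *
s=state();print(s['gripper_width'],s['grasp_force'])
plan([[(.522,.1434,.33,184.6)],[(.522,.1434,.192,184.6)]])
E
```

```text
0.22302376892050765 58.68855893611908
at [ 0.439  -0.3461  0.1291] 173.0 36.1
call
t [ -2.29  49.6  -20.09] r [ 0.     0.    -0.202]
call
t [ 0.   0.  13.8] r [0. 0. 0.]
```

send_rows --steps '[{"translation":[-0.2,4.2,-2.7],"delta_rot":[0,0,0],"jaw":1.6},{"translation":[-0.4,8.4,-5.4],"delta_rot":[0,0,0],"jaw":1.6},{"translation":[-0.6,12.6,-8.1],"delta_rot":[0,0,0],"jaw":1.6},{"translation":[-0.8,16.8,-10.8],"delta_rot":[0,0,0],"jaw":1.6},{"translation":[-1,21,-13.5],"delta_rot":[0,0,0],"jaw":1.6},{"translation":[-1.2,25.2,-16.2],"delta_rot":[0,0,0],"jaw":1.6},{"translation":[-1.4,29.4,-18.9],"delta_rot":[0,0,0],"jaw":1.6},{"translation":[-1.6,34,-20.1],"delta_rot":[0,0,0],"jaw":1.6}]'

```text
time: 36.9
tool_pos: [0.4979, -0.0101, 0.3343]
tool_rot: [0.003, 0.061, 0.998, -0.0]
contact_force: [0.9, 0.1, -0.1]
gripper_width: 0.224
grasp_force: 58.8
```

send_rows --steps '[{"translation":[-0.2,4.8,0],"delta_rot":[0,0,-0.05],"jaw":1.6},{"translation":[-0.4,9.6,0],"delta_rot":[0,0,-0.12],"jaw":1.6},{"translation":[-0.6,13.5,0],"delta_rot":[0,0,-0.202],"jaw":1.6},{"translation":[-0.7,15.6,0],"delta_rot":[0,0,-0.202],"jaw":1.6},{"translation":[-0.7,15.6,0],"delta_rot":[0,0,-0.202],"jaw":1.6},{"translation":[-0.7,15.6,2],"delta_rot":[0,0,-0.202],"jaw":1.6},{"translation":[-0.7,15.6,4],"delta_rot":[0,0,-0.202],"jaw":1.6},{"translation":[-0.7,15.6,5],"delta_rot":[0,0,-0.202],"jaw":1.6}]'

```text
time: 37.7
tool_pos: [0.5222, 0.1416, 0.2785]
tool_rot: [-0.001, -0.04, 0.999, -0.0]
contact_force: [-0.6, -0.2, -0.5]
gripper_width: 0.223
grasp_force: 58.8
```

```bash
python3 - <<'E'
from h import *
s=state();print(s['gripper_width'],s['grasp_force'])
plan([[(.522,.1434,.192,184.6)]])
E
```

```text
0.22304216814330624 58.81206929683685
at [0.5222 0.1416 0.2785] 184.5 37.7
call
t [0.01 0.18 8.65] r [ 0.     0.    -0.001]
```

send_rows --steps '[{"translation":[0,0.2,1.2],"delta_rot":[0,0,0],"jaw":1.6},{"translation":[0,0.2,2.4],"delta_rot":[0,0,0],"jaw":1.6},{"translation":[0,0.2,3.6],"delta_rot":[0,0,0],"jaw":1.6},{"translation":[0,0.2,4.8],"delta_rot":[0,0,0],"jaw":1.6},{"translation":[0,0.2,6.0],"delta_rot":[0,0,0],"jaw":1.6},{"translation":[0,0.2,7.1],"delta_rot":[0,0,0],"jaw":1.6},{"translation":[0,0.2,8.0],"delta_rot":[0,0,0],"jaw":1.6},{"translation":[0,0.2,8.6],"delta_rot":[0,0,0],"jaw":1.6}]'

```text
time: 38.5
tool_pos: [0.5222, 0.1445, 0.1928]
tool_rot: [-0.001, -0.04, 0.999, -0.0]
contact_force: [-1.0, -0.3, -0.0]
gripper_width: 0.22
grasp_force: 58.9
```

send_rows --steps '[{"translation":[0,0,0],"delta_rot":[0,0,0],"jaw":1.6},{"translation":[0,0,0],"delta_rot":[0,0,0],"jaw":1.6},{"translation":[0,0,0],"delta_rot":[0,0,0],"jaw":2.8},{"translation":[0,0,0],"delta_rot":[0,0,0],"jaw":2.8},{"translation":[0,0,0],"delta_rot":[0,0,0],"jaw":2.8},{"translation":[0,0,0],"delta_rot":[0,0,0],"jaw":2.8},{"translation":[0,0,-3],"delta_rot":[0,0,0],"jaw":2.8},{"translation":[0,0,-7],"delta_rot":[0,0,0],"jaw":2.8}]'

```text
time: 39.3
tool_pos: [0.5216, 0.1443, 0.2623]
tool_rot: [-0.003, -0.04, 0.999, -0.0]
contact_force: [0.9, -0.3, -0.6]
gripper_width: 0.328
grasp_force: 0.0
```

send_rows --steps '[{"translation":[0,0,-4],"delta_rot":[0,0,0],"jaw":4},{"translation":[0,0,-8],"delta_rot":[0,0,0],"jaw":4},{"translation":[0,0,-10],"delta_rot":[0,0,0],"jaw":4},{"translation":[0,0,-10],"delta_rot":[0,0,0],"jaw":4},{"translation":[0,0,-10],"delta_rot":[0,0,0],"jaw":4},{"translation":[0,0,-10],"delta_rot":[0,0,0],"jaw":4},{"translation":[0,0,-10],"delta_rot":[0,0,0],"jaw":4},{"translation":[0,0,-10],"delta_rot":[0,0,0],"jaw":4}]'

```text
time: 40.1
tool_pos: [0.5225, 0.1444, 0.3626]
tool_rot: [-0.001, -0.04, 0.999, -0.0]
contact_force: [0.0, 0.1, -0.1]
gripper_width: 0.467
grasp_force: 0.0
```

```bash
python3 - <<'E'
from h import *
W=cloud(snap('wrist')); flapz(W)
T=cloud(snap('top'))
for k in ['j3','j6','t','c']: print(k,meas(T,G[k],k[0]))
p=(.3390,-.2896);y=170.5
plan([[(.44,-.10,.337,184.6),(*p,.337,y)],[(*p,.048,y)],[(*p,.19,y)],[(.522,.1434,.33,184.6)],[(.522,.1434,.192,184.6)]])
plan([[(.445,-.07,.337,184.6)],[(*p,.048,y)],[(*p,.13,y)],[(.43,-.10,.33,y)],[(.522,.1434,.33,184.6)]])
E
```

```text
flap z pct 9849 [0.218 0.219 0.221]
j3 None
j6 (44, array([ 340.6, -288.2]), array([28., 30.]), 80.2, 'cap', array([ 0.339 , -0.2876]))
t (64, array([ 539.8, -349.8]), array([30.6, 47.7]), 47.6, 'cap', array([ 0.5428, -0.345 ]))
c (36, array([ 635.3, -173.7]), array([16.6, 19.8]), 36.9, 'cap', array([ 0.6345, -0.1735]))
at [0.5227 0.1445 0.3634] 184.6 40.2
call
t [ 10.2  -23.71   2.64] r [ 0.  0. -0.]
t [ 21.79 -41.8    2.64] r [0.    0.    0.246]
call
t [ 0.   0.  28.9] r [0. 0. 0.]
call
t [  0.    0.  -14.2] r [0. 0. 0.]
call
t [-10.9   45.73 -14.  ] r [ 0.     0.    -0.246]
call
t [ 0.   0.  13.8] r [0. 0. 0.]
at [0.5227 0.1445 0.3634] 184.6 40.2
call
t [  9.46 -20.76   2.64] r [ 0.  0. -0.]
call
t [ 12.33 -21.04  28.9 ] r [0.    0.    0.246]
call
t [ 0.   0.  -8.2] r [0. 0. 0.]
call
t [ -5.85  20.2  -20.  ] r [0. 0. 0.]
call
t [-5.06 25.52  0.  ] r [ 0.     0.    -0.246]
```

Jar 3 is in. Now j6.

send_rows --steps '[{"translation":[2.2,-4.25,0],"delta_rot":[0,0,0],"jaw":4.5},{"translation":[4.4,-8.5,0],"delta_rot":[0,0,0],"jaw":4.5},{"translation":[6.6,-12.7,0],"delta_rot":[0,0,0],"jaw":4.5},{"translation":[8.8,-17,0],"delta_rot":[0,0,0],"jaw":4.5},{"translation":[11,-21.2,0.5],"delta_rot":[0,0,0],"jaw":4.5},{"translation":[13.2,-25.4,1.5],"delta_rot":[0,0,0],"jaw":4.5},{"translation":[15.3,-29.5,2.7],"delta_rot":[0,0,0],"jaw":4.5},{"translation":[17.4,-33.5,4],"delta_rot":[0,0,0],"jaw":4.5}]'

```text
time: 41.0
tool_pos: [0.3753, -0.205, 0.3242]
tool_rot: [0.001, -0.04, 0.999, -0.001]
contact_force: [1.6, 0.3, 0.1]
gripper_width: 0.526
grasp_force: 0.0
```

send_rows --steps '[{"translation":[1.8,-3.4,2.5],"delta_rot":[0,0,0.07],"jaw":4.5},{"translation":[3.4,-6.4,6],"delta_rot":[0,0,0.15],"jaw":4.5},{"translation":[4.3,-8.1,10],"delta_rot":[0,0,0.22],"jaw":4.5},{"translation":[4.4,-8.3,14.5],"delta_rot":[0,0,0.246],"jaw":4.5},{"translation":[4.4,-8.3,19],"delta_rot":[0,0,0.246],"jaw":4.5},{"translation":[4.4,-8.3,23],"delta_rot":[0,0,0.246],"jaw":4.5},{"translation":[4.4,-8.3,26],"delta_rot":[0,0,0.246],"jaw":4.5},{"translation":[4.4,-8.3,27.5],"delta_rot":[0,0,0.246],"jaw":4.5}]'

```text
time: 41.8
tool_pos: [0.3374, -0.2877, 0.0457]
tool_rot: [-0.002, 0.083, 0.997, 0.002]
contact_force: [-0.3, 0.0, -0.1]
gripper_width: 0.53
grasp_force: 0.0
```

send_rows --steps '[{"translation":[0,0,0],"delta_rot":[0,0,0],"jaw":4.5},{"translation":[0,0,0],"delta_rot":[0,0,0],"jaw":4.5},{"translation":[0,0,0],"delta_rot":[0,0,0],"jaw":1.6},{"translation":[0,0,0],"delta_rot":[0,0,0],"jaw":1.6},{"translation":[0,0,0],"delta_rot":[0,0,0],"jaw":1.6},{"translation":[0,0,0],"delta_rot":[0,0,0],"jaw":1.6},{"translation":[0,0,-4],"delta_rot":[0,0,0],"jaw":1.6},{"translation":[0,0,-8],"delta_rot":[0,0,0],"jaw":1.6}]'

```text
time: 42.6
tool_pos: [0.3382, -0.2887, 0.1292]
tool_rot: [-0.001, 0.083, 0.997, 0.001]
contact_force: [1.0, -1.2, 0.2]
gripper_width: 0.229
grasp_force: 58.8
```

```bash
python3 - <<'E'
from h import *
s=state();print(s['gripper_width'],s['grasp_force'])
plan([[(.522,.1434,.33,184.6)],[(.522,.1434,.192,184.6)]])
plan([[(.44,-.035,.33,170.5)],[(.522,.1434,.33,184.6)]])
E
```

```text
0.2294425015644785 58.806703090667725
at [ 0.3382 -0.2887  0.1292] 170.5 42.6
call
t [-10.99  45.65 -20.08] r [ 0.     0.    -0.246]
call
t [ 0.   0.  13.8] r [0. 0. 0.]
at [ 0.3382 -0.2887  0.1292] 170.5 42.6
call
t [ -5.85  26.7  -20.08] r [0. 0. 0.]
call
t [-5.14 18.95  0.  ] r [ 0.     0.    -0.246]
```

send_rows --steps '[{"translation":[-0.7,3.3,-2.8],"delta_rot":[0,0,0],"jaw":1.6},{"translation":[-1.4,6.6,-5.6],"delta_rot":[0,0,0],"jaw":1.6},{"translation":[-2.1,9.9,-8.4],"delta_rot":[0,0,0],"jaw":1.6},{"translation":[-2.9,13.3,-11.2],"delta_rot":[0,0,0],"jaw":1.6},{"translation":[-3.6,16.7,-14],"delta_rot":[0,0,0],"jaw":1.6},{"translation":[-4.4,20.1,-16.6],"delta_rot":[0,0,0],"jaw":1.6},{"translation":[-5.2,23.5,-18.8],"delta_rot":[0,0,0],"jaw":1.6},{"translation":[-5.85,26.7,-20.1],"delta_rot":[0,0,0],"jaw":1.6}]'

```text
time: 43.4
tool_pos: [0.4417, -0.0345, 0.3332]
tool_rot: [0.002, 0.083, 0.997, -0.0]
contact_force: [0.5, 0.4, -0.0]
gripper_width: 0.225
grasp_force: 58.9
```

send_rows --steps '[{"translation":[-1.2,4.6,0],"delta_rot":[0,0,-0.06],"jaw":1.6},{"translation":[-2.4,9.2,0],"delta_rot":[0,0,-0.14],"jaw":1.6},{"translation":[-3.7,13.8,0],"delta_rot":[0,0,-0.22],"jaw":1.6},{"translation":[-5.1,18.5,0],"delta_rot":[0,0,-0.246],"jaw":1.6},{"translation":[-5.15,19,0],"delta_rot":[0,0,-0.246],"jaw":1.6},{"translation":[-5.15,19,2],"delta_rot":[0,0,-0.246],"jaw":1.6},{"translation":[-5.15,19,4],"delta_rot":[0,0,-0.246],"jaw":1.6},{"translation":[-5.15,19,5],"delta_rot":[0,0,-0.246],"jaw":1.6}]'

```text
time: 44.2
tool_pos: [0.5221, 0.1427, 0.2784]
tool_rot: [-0.001, -0.04, 0.999, -0.0]
contact_force: [-1.2, 0.2, -0.6]
gripper_width: 0.224
grasp_force: 58.9
```

```bash
python3 - <<'E'
from h import *
s=state();print(s['gripper_width'],s['grasp_force'])
plan([[(.522,.1434,.192,184.6)]])
E
```

```text
0.22443437531410243 58.93446207046509
at [0.5221 0.1427 0.2784] 184.6 44.2
call
t [0.   0.07 8.64] r [ 0.  0. -0.]
```

send_rows --steps '[{"translation":[0,0.1,1.2],"delta_rot":[0,0,0],"jaw":1.6},{"translation":[0,0.1,2.4],"delta_rot":[0,0,0],"jaw":1.6},{"translation":[0,0.1,3.6],"delta_rot":[0,0,0],"jaw":1.6},{"translation":[0,0.1,4.8],"delta_rot":[0,0,0],"jaw":1.6},{"translation":[0,0.1,6.0],"delta_rot":[0,0,0],"jaw":1.6},{"translation":[0,0.1,7.1],"delta_rot":[0,0,0],"jaw":1.6},{"translation":[0,0.1,8.0],"delta_rot":[0,0,0],"jaw":1.6},{"translation":[0,0.1,8.6],"delta_rot":[0,0,0],"jaw":1.6}]'

```text
time: 45.0
tool_pos: [0.5222, 0.1439, 0.1928]
tool_rot: [-0.001, -0.04, 0.999, -0.0]
contact_force: [-1.1, -0.7, 0.2]
gripper_width: 0.226
grasp_force: 59.0
```

send_rows --steps '[{"translation":[0,0,0],"delta_rot":[0,0,0],"jaw":1.6},{"translation":[0,0,0],"delta_rot":[0,0,0],"jaw":1.6},{"translation":[0,0,0],"delta_rot":[0,0,0],"jaw":2.8},{"translation":[0,0,0],"delta_rot":[0,0,0],"jaw":2.8},{"translation":[0,0,0],"delta_rot":[0,0,0],"jaw":2.8},{"translation":[0,0,0],"delta_rot":[0,0,0],"jaw":2.8},{"translation":[0,0,-3],"delta_rot":[0,0,0],"jaw":2.8},{"translation":[0,0,-7],"delta_rot":[0,0,0],"jaw":2.8}]'

```text
time: 45.8
tool_pos: [0.5216, 0.1437, 0.2623]
tool_rot: [-0.003, -0.04, 0.999, -0.0]
contact_force: [0.9, -0.1, 0.4]
gripper_width: 0.327
grasp_force: 0.0
```

send_rows --steps '[{"translation":[0,0,-4],"delta_rot":[0,0,0],"jaw":4},{"translation":[0,0,-8],"delta_rot":[0,0,0],"jaw":4},{"translation":[0,0,-10],"delta_rot":[0,0,0],"jaw":4},{"translation":[0,0,-10],"delta_rot":[0,0,0],"jaw":4},{"translation":[0,0,-10],"delta_rot":[0,0,0],"jaw":4},{"translation":[0,0,-10],"delta_rot":[0,0,0],"jaw":4},{"translation":[0,0,-10],"delta_rot":[0,0,0],"jaw":4},{"translation":[0,0,-10],"delta_rot":[0,0,0],"jaw":4}]'

```text
time: 46.6
tool_pos: [0.5225, 0.1439, 0.3626]
tool_rot: [-0.001, -0.04, 0.999, -0.0]
contact_force: [-0.4, -0.1, -0.6]
gripper_width: 0.469
grasp_force: 0.0
```

```bash
python3 - <<'E'
from h import *
W=cloud(snap('wrist')); flapz(W)
d=snap('scene'); S=cloud(d); T=cloud(snap('top','t7.png'))
Q=np.r_[S.reshape(-1,3),T.reshape(-1,3)]
for k in ['t','c']: print(k,meas(S,G[k],k[0]),meas(T,G[k],k[0]))
E
```

```text
flap z pct 9808 [0.218 0.22  0.221]
t (88, array([ 542.9, -353.5]), array([29.4, 25.6]), 54.7, 'cap', array([ 0.5419, -0.3534])) (73, array([ 535.1, -346.2]), array([53. , 37.3]), 14.9, 'cap', array([ 0.5398, -0.3481]))
c (63, array([ 638.2, -172.5]), array([19.3, 21.2]), 18.4, 'cap', array([ 0.638 , -0.1736])) (38, array([ 635.5, -173. ]), array([18. , 19.4]), 24.3, 'cap', array([ 0.6348, -0.1734]))
```

View pics/t7.png

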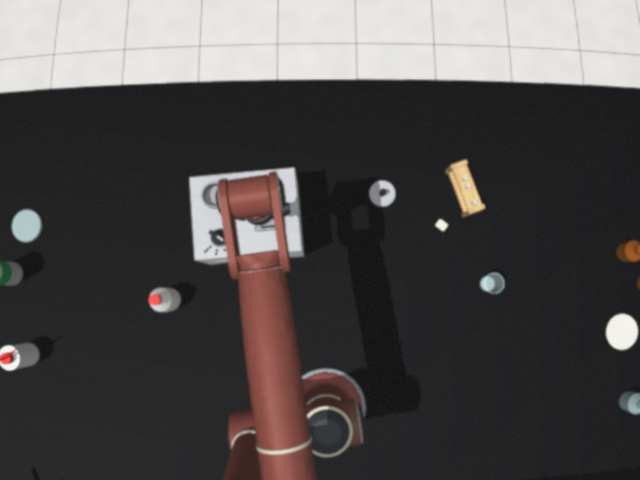

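All six jars are gone from the bench, and only the tablet (441,225) and cover (382,193) remain. The rack's near end is at about (463,216), so I'll check its clearance to the tablet.

```bash
python3 - <<'E'
from h import *
W=np.r_[np.load('w2.npy').reshape(-1,3),np.load('scene0.npy').reshape(-1,3)]; W=W[np.isfinite(W[:,0])]
r=W[(W[:,2]>.02)&(W[:,2]<.11)&(abs(W[:,0]-.645)<.13)&(W[:,1]<-.36)&(W[:,1]>-.52)]
D=r[:,:2]-[.5387,-.3515]
for psi in (139.1,229.1,184.6,150):
    a=np.radians(psi); x=D@[np.cos(a),np.sin(a)]; y=D@[np.sin(a),-np.cos(a)]
    i=np.argsort(np.hypot(np.maximum(abs(x)-.038,0),np.maximum(abs(y)-.0425,0)))[:30]
    print(psi,np.round(np.median(np.c_[x,y,r[:,2]][i],0),3),'min |D|',np.hypot(*D.T).min().round(3))
y=139.1
plan([[(.44,.02,.36,184.6)],[(.5387,-.3515,.20,y)],[(.5387,-.3515,.018,y)]])
plan([[(.5387,-.3515,.36,184.6)],[(.5387,-.3515,.10,y)],[(.5387,-.3515,.018,y)]])
E
```

```text
139.1 [-0.064 -0.036  0.051] min |D| 0.073
229.1 [ 0.036 -0.064  0.051] min |D| 0.073
184.6 [-0.029 -0.068  0.061] min |D| 0.073
150 [-0.057 -0.047  0.051] min |D| 0.073
at [0.5228 0.144  0.3637] 184.6 46.8
call
t [  9.24 -11.69   0.37] r [ 0.  0. -0.]
call
t [ -6.86 -37.82  16.  ] r [0.    0.    0.794]
call
t [ 0.   0.  18.2] r [0. 0. 0.]
at [0.5228 0.144  0.3637] 184.6 46.8
call
t [  2.38 -49.52   0.37] r [ 0.  0. -0.]
call
t [ 0.  0. 26.] r [0.    0.    0.794]
call
t [0.  0.  8.2] r [0. 0. 0.]
```

send_rows --steps '[{"translation":[0.2,-4.9,0],"delta_rot":[0,0,0],"jaw":4.5},{"translation":[0.5,-9.8,0],"delta_rot":[0,0,0],"jaw":4.5},{"translation":[0.7,-14.7,0],"delta_rot":[0,0,0],"jaw":4.5},{"translation":[0.9,-19.6,0],"delta_rot":[0,0,0],"jaw":4.5},{"translation":[1.2,-24.5,0],"delta_rot":[0,0,0],"jaw":4.5},{"translation":[1.4,-29.4,0],"delta_rot":[0,0,0],"jaw":4.5},{"translation":[1.7,-34.3,0],"delta_rot":[0,0,0],"jaw":4.5},{"translation":[1.9,-39,0],"delta_rot":[0,0,0],"jaw":4.5}]'

```text
time: 47.55
tool_pos: [0.5348, -0.2485, 0.3644]
tool_rot: [0.0, -0.04, 0.999, -0.0]
contact_force: [0.6, 0.8, -0.5]
gripper_width: 0.526
grasp_force: 0.0
```

send_rows --steps '[{"translation":[0.2,-3.5,1],"delta_rot":[0,0,0.13],"jaw":5},{"translation":[0.3,-7,3],"delta_rot":[0,0,0.26],"jaw":5},{"translation":[0.5,-10.5,5],"delta_rot":[0,0,0.39],"jaw":5},{"translation":[0.5,-10.5,8],"delta_rot":[0,0,0.52],"jaw":5},{"translation":[0.5,-10.5,11],"delta_rot":[0,0,0.65],"jaw":5},{"translation":[0.5,-10.5,14],"delta_rot":[0,0,0.78],"jaw":5},{"translation":[0.5,-10.5,15],"delta_rot":[0,0,0.794],"jaw":5},{"translation":[0.5,-10.5,15],"delta_rot":[0,0,0.794],"jaw":5}]'

```text
time: 48.35
tool_pos: [0.5378, -0.3506, 0.212]
tool_rot: [-0.002, 0.348, 0.937, 0.001]
contact_force: [0.6, -0.6, -0.3]
gripper_width: 0.587
grasp_force: 0.0
```

```bash
python3 - <<'E'
from h import *
W=cloud(snap('wrist')); print(meas(W,G['t'],'t'))
plan([[(.5387,-.3515,.018,139.1)]])
E
```

```text
(1071, array([ 538.9, -351.6]), array([29.8, 24.2]), 50.7, 'cap', array([ 0.539 , -0.3516]))
at [ 0.5387 -0.3513  0.2144] 139.2 48.4
call
t [-2.000e-02 -1.000e-02  1.964e+01] r [0.    0.    0.002]
```

send_rows --steps '[{"translation":[0,0,4],"delta_rot":[0,0,-0.02],"jaw":5},{"translation":[0,0,8],"delta_rot":[0,0,-0.02],"jaw":5},{"translation":[0,0,12],"delta_rot":[0,0,-0.02],"jaw":5},{"translation":[0,0,15],"delta_rot":[0,0,-0.02],"jaw":5},{"translation":[0,0,17.5],"delta_rot":[0,0,-0.02],"jaw":5},{"translation":[0,0,19],"delta_rot":[0,0,-0.02],"jaw":5},{"translation":[0,0,19.6],"delta_rot":[0,0,-0.02],"jaw":5},{"translation":[0,0,19.6],"delta_rot":[0,0,-0.02],"jaw":5}]'

```text
time: 49.2
tool_pos: [0.5393, -0.3518, 0.0192]
tool_rot: [0.001, 0.34, 0.941, -0.0]
contact_force: [-0.6, -0.5, 0.3]
gripper_width: 0.581
grasp_force: 0.0
```

send_rows --steps '[{"translation":[0,0,0],"delta_rot":[0,0,0],"jaw":5},{"translation":[0,0,0],"delta_rot":[0,0,0],"jaw":2.4},{"translation":[0,0,0],"delta_rot":[0,0,0],"jaw":2.4},{"translation":[0,0,0],"delta_rot":[0,0,0],"jaw":2.4},{"translation":[0,0,0],"delta_rot":[0,0,0],"jaw":2.4},{"translation":[0,0,-2],"delta_rot":[0,0,0],"jaw":2.4},{"translation":[0,0,-6],"delta_rot":[0,0,0],"jaw":2.4},{"translation":[0,0,-10],"delta_rot":[0,0,0],"jaw":2.4}]'

```text
time: 50.0
tool_pos: [0.5377, -0.3507, 0.1182]
tool_rot: [-0.001, 0.34, 0.94, 0.0]
contact_force: [0.0, -0.4, 0.2]
gripper_width: 0.323
grasp_force: 59.6
```

```bash
python3 - <<'E'
from h import *
s=state();print(s['gripper_width'],s['grasp_force'])
w=(.597,.2886)
plan([[(.52,-.03,.34,140.3)],[(*w,.34,140.3)],[(*w,.25,140.3)]])
E
```

```text
0.32296198556383665 59.555062651634216
at [ 0.5377 -0.3507  0.1182] 140.2 50.0
call
t [ 21.87  23.52 -22.18] r [ 0.     0.    -0.001]
call
t [14.43 29.43  0.  ] r [0. 0. 0.]
call
t [0. 0. 9.] r [0. 0. 0.]
```

send_rows --steps '[{"translation":[2.3,2.5,-3.5],"delta_rot":[0,0,0],"jaw":2.4},{"translation":[4.7,5,-7],"delta_rot":[0,0,0],"jaw":2.4},{"translation":[7.2,7.8,-10],"delta_rot":[0,0,0],"jaw":2.4},{"translation":[9.8,10.6,-13],"delta_rot":[0,0,0],"jaw":2.4},{"translation":[12.4,13.4,-16],"delta_rot":[0,0,0],"jaw":2.4},{"translation":[15.2,16.4,-18.6],"delta_rot":[0,0,0],"jaw":2.4},{"translation":[18.2,19.6,-20.8],"delta_rot":[0,0,0],"jaw":2.4},{"translation":[21.5,23.1,-22.2],"delta_rot":[0,0,0],"jaw":2.4}]'

```text
time: 50.8
tool_pos: [0.521, -0.0351, 0.3428]
tool_rot: [0.002, 0.34, 0.94, 0.0]
contact_force: [1.1, 1.0, -0.5]
gripper_width: 0.332
grasp_force: 59.6
```

send_rows --steps '[{"translation":[2,4.2,0],"delta_rot":[0,0,0],"jaw":2.4},{"translation":[4,8.4,0],"delta_rot":[0,0,0],"jaw":2.4},{"translation":[6,12.5,0],"delta_rot":[0,0,0],"jaw":2.4},{"translation":[8.1,16.7,0],"delta_rot":[0,0,0],"jaw":2.4},{"translation":[10.2,21,0],"delta_rot":[0,0,0],"jaw":2.4},{"translation":[12.3,25.2,0],"delta_rot":[0,0,0],"jaw":2.4},{"translation":[14.2,28.8,0],"delta_rot":[0,0,0],"jaw":2.4},{"translation":[14.8,29.8,0],"delta_rot":[0,0,0],"jaw":2.4}]'

```text
time: 51.6
tool_pos: [0.5975, 0.2909, 0.3393]
tool_rot: [-0.001, 0.338, 0.941, 0.0]
contact_force: [-1.0, -0.0, 0.0]
gripper_width: 0.329
grasp_force: 59.6
```

```bash
python3 - <<'E'
from h import *
s=state();print(s['gripper_width'],s['grasp_force'])
w=(.597,.2886)
plan([[(*w,.25,140.3)]])
E
```

```text
0.3286103861518302 59.55687940120697
at [0.5975 0.2909 0.3393] 140.5 51.6
call
t [-0.11 -0.21  8.93] r [0.    0.    0.003]
```

send_rows --steps '[{"translation":[0,0,1],"delta_rot":[0,0,0],"jaw":2.4},{"translation":[0,0,3],"delta_rot":[0,0,0],"jaw":2.4},{"translation":[0,0,5],"delta_rot":[0,0,0],"jaw":2.4},{"translation":[0,0,7],"delta_rot":[0,0,0],"jaw":2.4},{"translation":[0,0,8.4],"delta_rot":[0,0,0],"jaw":2.4},{"translation":[0,0,8.8],"delta_rot":[0,0,0],"jaw":2.4},{"translation":[0,0,8.8],"delta_rot":[0,0,0],"jaw":2.4},{"translation":[0,0,8.8],"delta_rot":[0,0,0],"jaw":2.4}]'

```text
time: 52.4
tool_pos: [0.5983, 0.2871, 0.2536]
tool_rot: [0.001, 0.34, 0.94, 0.001]
contact_force: [-0.3, -0.3, -0.7]
gripper_width: 0.329
grasp_force: 59.6
```

send_rows --steps '[{"translation":[0,0,0],"delta_rot":[0,0,0],"jaw":2.4},{"translation":[0,0,0],"delta_rot":[0,0,0],"jaw":4.5},{"translation":[0,0,0],"delta_rot":[0,0,0],"jaw":4.5},{"translation":[0,0,0],"delta_rot":[0,0,0],"jaw":4.5},{"translation":[0,0,0],"delta_rot":[0,0,0],"jaw":4.5},{"translation":[0,0,-4],"delta_rot":[0,0,0],"jaw":4.5},{"translation":[0,0,-8],"delta_rot":[0,0,0],"jaw":4.5},{"translation":[0,0,-12],"delta_rot":[0,0,0],"jaw":4.5}]'

```text
time: 53.2
tool_pos: [0.5975, 0.2873, 0.3733]
tool_rot: [-0.0, 0.34, 0.94, -0.0]
contact_force: [0.0, 0.1, 0.0]
gripper_width: 0.53
grasp_force: 0.0
```

```bash
cat >> h.py <<'E'
def well(W):
    Q=W.reshape(-1,3);Q=Q[np.isfinite(Q[:,0])]
    q=Q[(np.hypot(Q[:,0]-.597,Q[:,1]-.2886)<.026)&(Q[:,2]<.24)]; print('well',len(q),np.percentile(q[:,2],[2,50,98]).round(3))
    t=q[(q[:,2]>.207)&(q[:,2]<.222)]
    if len(t)>20: print('tablet top',len(t),np.median(t,0).round(4),cv2.minAreaRect(t[:,:2].astype(np.float32)*1000))
E
python3 - <<'E'
from h import *
d=snap('wrist','w8.png'); W=cloud(d); well(W); well(cloud(snap('scene'))); flapz(W)
c=(.6348,-.1749)
plan([[(.60,.03,.372,140.3)],[(*c,.34,140.3)],[(*c,.10,140.3)]])
E
```

```text
well 3546 [0.198 0.2   0.215]
tablet top 1382 [0.5973 0.2892 0.2133] ((598.1436767578125, 288.3546447753906), (29.934215545654297, 24.682519912719727), 52.1517333984375)
well 76 [0.2   0.213 0.234]
tablet top 65 [0.5971 0.291  0.2135] ((593.3508911132812, 291.757568359375), (31.76091957092285, 30.302228927612305), 44.355201721191406)
flap z pct 8248 [0.218 0.22  0.221]
at [0.5997 0.2881 0.3813] 140.3 53.3
call
t [-16.53 -19.82   0.93] r [ 0.     0.    -0.001]
call
t [-15.77 -13.54   3.2 ] r [0. 0. 0.]
call
t [ 0.  0. 24.] r [0. 0. 0.]
```

View pics/w8.png

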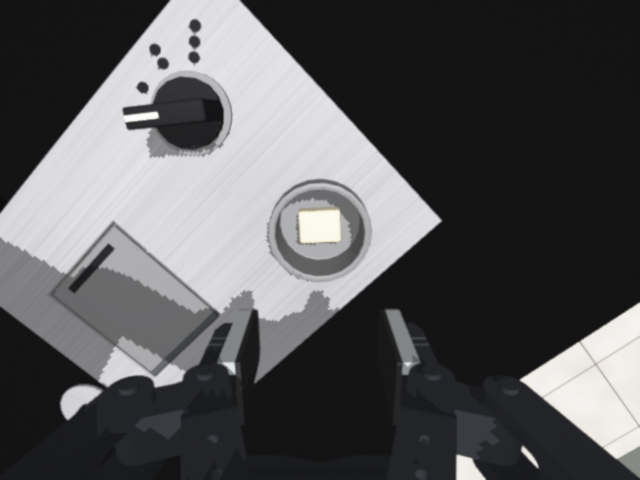

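The tablet lies flat in the well at (320,226) and the flap is shut. The pointer is still at off. Next is the cover.

send_rows --steps '[{"translation":[-3.4,-3.5,0],"delta_rot":[0,0,0],"jaw":4.5},{"translation":[-6.8,-7,0],"delta_rot":[0,0,0],"jaw":4.5},{"translation":[-10.2,-10.5,0],"delta_rot":[0,0,0],"jaw":4.5},{"translation":[-13.6,-14,0],"delta_rot":[0,0,0],"jaw":4.5},{"translation":[-17,-17.5,0],"delta_rot":[0,0,0],"jaw":4.5},{"translation":[-20.4,-21,0],"delta_rot":[0,0,0],"jaw":4.5},{"translation":[-23.8,-24.5,0],"delta_rot":[0,0,0],"jaw":4.5},{"translation":[-27.1,-27.9,0],"delta_rot":[0,0,0],"jaw":4.5}]'

```text
time: 54.1
tool_pos: [0.6274, -0.1024, 0.3716]
tool_rot: [-0.0, 0.34, 0.94, -0.0]
contact_force: [0.3, 0.1, 0.7]
gripper_width: 0.528
grasp_force: 0.0
```

send_rows --steps '[{"translation":[-2.6,-2.7,2.5],"delta_rot":[0,0,0],"jaw":4.5},{"translation":[-4.6,-4.9,6],"delta_rot":[0,0,0],"jaw":4.5},{"translation":[-5.2,-5.5,10.5],"delta_rot":[0,0,0],"jaw":4.5},{"translation":[-5.2,-5.5,14.5],"delta_rot":[0,0,0],"jaw":4.5},{"translation":[-5.2,-5.5,16.5],"delta_rot":[0,0,0],"jaw":4.5},{"translation":[-5.2,-5.5,17],"delta_rot":[0,0,0],"jaw":4.5},{"translation":[-5.2,-5.5,17],"delta_rot":[0,0,0],"jaw":4.5},{"translation":[-5.2,-5.5,17],"delta_rot":[0,0,0],"jaw":4.5}]'

```text
time: 54.9
tool_pos: [0.6335, -0.1762, 0.2043]
tool_rot: [0.002, 0.34, 0.94, -0.0]
contact_force: [-0.9, 0.7, -0.5]
gripper_width: 0.531
grasp_force: 0.0
```

```bash
python3 - <<'E'
from h import *
W=cloud(snap('wrist')).reshape(-1,3); W=W[np.isfinite(W[:,0])]
q=W[(np.hypot(W[:,0]-.635,W[:,1]+.174)<.05)]
dsk=q[(q[:,2]>.007)&(q[:,2]<.015)]; kn=q[(q[:,2]>.035)&(q[:,2]<.06)]
print('disc',len(dsk),cv2.minEnclosingCircle(dsk[:,:2].astype(np.float32)*1000),cv2.fitEllipse(cv2.convexHull(dsk[:,:2].astype(np.float32)*1000)))
print('knob',len(kn),cv2.minEnclosingCircle(kn[:,:2].astype(np.float32)*1000), kn[:,2].max())
plan([[(.6348,-.1749,.030,140.3)]])
E
```

```text
disc 6482 ((635.599609375, -174.81124877929688), 38.970516204833984) ((635.6425170898438, -174.80381774902344), (77.22899627685547, 77.41788482666016), 51.8237190246582)
knob 618 ((635.4411010742188, -174.94586181640625), 9.967517852783203) 0.04557304606146053
at [ 0.6338 -0.1763  0.2049] 140.3 55.0
call
t [1.000e-02 1.700e-01 1.749e+01] r [ 0.     0.    -0.001]
```

send_rows --steps '[{"translation":[0,0.2,4],"delta_rot":[0,0,0],"jaw":4.5},{"translation":[0,0.2,8],"delta_rot":[0,0,0],"jaw":4.5},{"translation":[0,0.2,12],"delta_rot":[0,0,0],"jaw":4.5},{"translation":[0,0.2,14.5],"delta_rot":[0,0,0],"jaw":4.5},{"translation":[0,0.2,16.3],"delta_rot":[0,0,0],"jaw":4.5},{"translation":[0,0.2,17.3],"delta_rot":[0,0,0],"jaw":4.5},{"translation":[0,0.2,17.3],"delta_rot":[0,0,0],"jaw":4.5},{"translation":[0,0.2,17.3],"delta_rot":[0,0,0],"jaw":4.5}]'

```text
time: 55.75
tool_pos: [0.6352, -0.1749, 0.0312]
tool_rot: [0.002, 0.34, 0.94, -0.0]
contact_force: [0.7, -1.3, -1.1]
gripper_width: 0.525
grasp_force: 0.0
```

send_rows --steps '[{"translation":[0,0,0],"delta_rot":[0,0,0],"jaw":4.5},{"translation":[0,0,0],"delta_rot":[0,0,0],"jaw":1.4},{"translation":[0,0,0],"delta_rot":[0,0,0],"jaw":1.4},{"translation":[0,0,0],"delta_rot":[0,0,0],"jaw":1.4},{"translation":[0,0,0],"delta_rot":[0,0,0],"jaw":1.4},{"translation":[0,0,0],"delta_rot":[0,0,0],"jaw":1.4},{"translation":[0,0,-3],"delta_rot":[0,0,0],"jaw":1.4},{"translation":[0,0,-7],"delta_rot":[0,0,0],"jaw":1.4}]'

```text
time: 56.55
tool_pos: [0.631, -0.1733, 0.0957]
tool_rot: [-0.004, 0.34, 0.94, 0.0]
contact_force: [1.1, 0.0, -1.1]
gripper_width: 0.212
grasp_force: 58.7
```

```bash
python3 - <<'E'
from h import *
s=state();print(s['gripper_width'],s['grasp_force'])
# refit well from 3 stored views is the w1 fit; use tablet-time view
w=(.597,.2886)
plan([[(.62,.0,.34,140.3)],[(*w,.34,140.3)],[(*w,.258,140.3)]])
E
```

```text
0.21165743105838483 58.67175579071045
at [ 0.631  -0.1733  0.0957] 140.2 56.5
call
t [ 11.92  12.62 -24.43] r [ 0.     0.    -0.001]
call
t [20.2  20.74  0.  ] r [0. 0. 0.]
call
t [0.  0.  8.2] r [0. 0. 0.]
```

send_rows --steps '[{"translation":[0.8,0.8,-4],"delta_rot":[0,0,0],"jaw":1.4},{"translation":[1.8,1.9,-8],"delta_rot":[0,0,0],"jaw":1.4},{"translation":[3.2,3.4,-12],"delta_rot":[0,0,0],"jaw":1.4},{"translation":[5,5.3,-16],"delta_rot":[0,0,0],"jaw":1.4},{"translation":[7,7.4,-19.5],"delta_rot":[0,0,0],"jaw":1.4},{"translation":[9.2,9.7,-22.5],"delta_rot":[0,0,0],"jaw":1.4},{"translation":[12,12.5,-24],"delta_rot":[0,0,0],"jaw":1.4},{"translation":[15,15.5,-24],"delta_rot":[0,0,0],"jaw":1.4}]'

```text
time: 57.35
tool_pos: [0.6183, 0.0416, 0.3426]
tool_rot: [0.003, 0.34, 0.94, 0.001]
contact_force: [0.3, -0.2, -1.0]
gripper_width: 0.213
grasp_force: 58.7
```

send_rows --steps '[{"translation":[3.2,3.2,0],"delta_rot":[0,0,0],"jaw":1.4},{"translation":[6.4,6.5,0],"delta_rot":[0,0,0],"jaw":1.4},{"translation":[9.6,9.8,0],"delta_rot":[0,0,0],"jaw":1.4},{"translation":[12.8,13.1,0],"delta_rot":[0,0,0],"jaw":1.4},{"translation":[15.5,16,0],"delta_rot":[0,0,0],"jaw":1.4},{"translation":[17,17.7,0],"delta_rot":[0,0,0],"jaw":1.4},{"translation":[17,17.7,0],"delta_rot":[0,0,0],"jaw":1.4},{"translation":[17,17.7,0],"delta_rot":[0,0,0],"jaw":1.4}]'

```text
time: 58.15
tool_pos: [0.5997, 0.2855, 0.338]
tool_rot: [-0.001, 0.34, 0.941, -0.001]
contact_force: [-0.0, 0.2, -2.0]
gripper_width: 0.213
grasp_force: 58.8
```

```bash
python3 - <<'E'
from h import *
s=state();print(s['gripper_width'],s['grasp_force'])
W=cloud(snap('wrist')).reshape(-1,3); W=W[np.isfinite(W[:,0])]; s=state(); p=s['tool_pos']
q=W[(np.hypot(W[:,0]-p[0],W[:,1]-p[1])<.05)]
dsk=q[(q[:,2]>p[2]-.026)&(q[:,2]<p[2]-.012)]
print('disc',len(dsk),dsk[:,2].min() if len(dsk) else 0,cv2.minEnclosingCircle(dsk[:,:2].astype(np.float32)*1000) if len(dsk)>9 else 0,p)
if len(dsk)>50: print('plane',np.linalg.lstsq(np.c_[dsk[:,:2]-p[:2],np.ones(len(dsk))],dsk[:,2]-p[2],rcond=None)[0])
plan([[(.597,.2886,.258,140.3)]])
E
```

```text
0.21253817604506375 58.836690187454224
disc 16109 0.3125361219172959 ((600.682861328125, 285.1474304199219), 39.22223663330078) [0.59997366 0.28486327 0.33837518]
plane [ 0.00242776 -0.00592984 -0.02038622]
at [0.6    0.2849 0.3384] 140.2 58.2
call
t [0.47 0.1  8.04] r [ 0.     0.    -0.001]
```

send_rows --steps '[{"translation":[0.5,0,0.5],"delta_rot":[0,0,0],"jaw":1.4},{"translation":[0.5,0,2],"delta_rot":[0,0,0],"jaw":1.4},{"translation":[0.5,0,3.5],"delta_rot":[0,0,0],"jaw":1.4},{"translation":[0.5,0,5],"delta_rot":[0,0,0],"jaw":1.4},{"translation":[0.5,0,6],"delta_rot":[0,0,0],"jaw":1.4},{"translation":[0.5,0,6.8],"delta_rot":[0,0,0],"jaw":1.4},{"translation":[0.5,0,7.2],"delta_rot":[0,0,0],"jaw":1.4},{"translation":[0.5,0,7.2],"delta_rot":[0,0,0],"jaw":1.4}]'

```text
time: 59.0
tool_pos: [0.5961, 0.2886, 0.2666]
tool_rot: [-0.0, 0.34, 0.94, -0.0]
contact_force: [0.1, 0.1, -1.4]
gripper_width: 0.213
grasp_force: 58.8
```

send_rows --steps '[{"translation":[0,0,0.2],"delta_rot":[0,0,0],"jaw":1.4},{"translation":[0,0,0.4],"delta_rot":[0,0,0],"jaw":1.4},{"translation":[0,0,0.5],"delta_rot":[0,0,0],"jaw":1.4},{"translation":[0,0,0.6],"delta_rot":[0,0,0],"jaw":1.4},{"translation":[0,0,0.65],"delta_rot":[0,0,0],"jaw":1.4},{"translation":[0,0,0.65],"delta_rot":[0,0,0],"jaw":1.4},{"translation":[0,0,0.65],"delta_rot":[0,0,0],"jaw":1.4},{"translation":[0,0,0.65],"delta_rot":[0,0,0],"jaw":1.4}]'

```text
time: 59.8
tool_pos: [0.5963, 0.2887, 0.2609]
tool_rot: [0.0, 0.34, 0.94, 0.0]
contact_force: [0.7, -0.1, -1.3]
gripper_width: 0.215
grasp_force: 58.8
```

```bash
python3 - <<'E'
from h import *
s=state();print(s['gripper_width'],s['grasp_force'],s['contact_force'])
plan([[(.597,.2886,.2594,140.3)]])
E
```

```text
0.21493317882724333 58.84506404399872 [ 0.71441131 -0.07750254 -1.26692715]
at [0.5963 0.2887 0.2609] 140.2 59.8
call
t [-0.06  0.04  0.15] r [ 0.     0.    -0.001]
```

No contact yet, just above the rim. I'll lower another 1 mm, release and check.

send_rows --steps '[{"translation":[0,0,0.1],"delta_rot":[0,0,0],"jaw":1.4},{"translation":[0,0,0.1],"delta_rot":[0,0,0],"jaw":1.4},{"translation":[0,0,0.1],"delta_rot":[0,0,0],"jaw":1.4},{"translation":[0,0,0.1],"delta_rot":[0,0,0],"jaw":4},{"translation":[0,0,0.1],"delta_rot":[0,0,0],"jaw":4},{"translation":[0,0,0.1],"delta_rot":[0,0,0],"jaw":4},{"translation":[0,0,0.1],"delta_rot":[0,0,0],"jaw":4},{"translation":[0,0,-2],"delta_rot":[0,0,0],"jaw":4}]'

```text
time: 60.6
tool_pos: [0.5948, 0.2881, 0.277]
tool_rot: [-0.003, 0.34, 0.94, -0.002]
contact_force: [0.2, -0.0, -0.1]
gripper_width: 0.47
grasp_force: 0.0
```

send_rows --steps '[{"translation":[0,0,-4],"delta_rot":[0,0,0],"jaw":4},{"translation":[0,0,-8],"delta_rot":[0,0,0],"jaw":4},{"translation":[0,0,-10],"delta_rot":[0,0,0],"jaw":4},{"translation":[0,0,-10],"delta_rot":[0,0,0],"jaw":4},{"translation":[0,0,-10],"delta_rot":[0,0,0],"jaw":4},{"translation":[0,0,-10],"delta_rot":[0,0,0],"jaw":4},{"translation":[0,0,-10],"delta_rot":[0,0,0],"jaw":4},{"translation":[0,0,-10],"delta_rot":[0,0,0],"jaw":4}]'

```text
time: 61.4
tool_pos: [0.5959, 0.2885, 0.3789]
tool_rot: [-0.001, 0.34, 0.94, -0.001]
contact_force: [0.7, 0.8, -0.3]
gripper_width: 0.467
grasp_force: 0.0
```

```bash
python3 - <<'E'
from h import *
d=snap('wrist','w9.png'); C=cloud(d); flapz(C); W=C.reshape(-1,3); W=W[np.isfinite(W[:,0])]
q=W[np.hypot(W[:,0]-.597,W[:,1]-.2886)<.05]
dsk=q[(q[:,2]>.231)&(q[:,2]<.25)]; print('disc',len(dsk),np.median(dsk[:,2]),cv2.minEnclosingCircle(dsk[:,:2].astype(np.float32)*1000))
m=dsk[np.hypot(dsk[:,0]-.597,dsk[:,1]-.2886)<.036]; print(np.linalg.lstsq(np.c_[m[:,:2]-[.597,.2886],np.ones(len(m))],m[:,2],rcond=None)[0])
k=q[(q[:,2]>.262)&(q[:,2]<.29)];print('knob',len(k),cv2.minEnclosingCircle(k[:,:2].astype(np.float32)*1000),np.median(k[:,2]))
s=W[(W[:,2]>.262)&(W[:,2]<.28)&(abs(W[:,0]-.485)<.04)&(abs(W[:,1]-.275)<.04)]
rc=cv2.minAreaRect(s[:,:2].astype(np.float32)*1000);print('sel',len(s),rc)
plan([[(.4853,.2743,.37,146.3)],[(.4853,.2743,.30,146.3)],[(.4853,.2743,.30,77.5)]])
E
```

```text
flap z pct 7916 [0.218 0.22  0.221]
disc 8946 0.23850174365201 ((597.3562622070312, 288.4281005859375), 38.9893684387207)
[-0.0008972   0.00049296  0.23860319]
knob 913 ((597.3137817382812, 288.7389831542969), 10.053292274475098) 0.27135192566994626
sel 1859 ((485.74114990234375, 274.6288146972656), (44.58590316772461, 12.154805183410645), 56.53723907470703)
at [0.596  0.2885 0.3794] 140.2 61.5
call
t [ 7.6  -8.18  0.94] r [ 0.     0.    -0.106]
call
t [0. 0. 7.] r [0. 0. 0.]
call
t [0. 0. 0.] r [0.    0.    1.201]
```

View pics/w9.png

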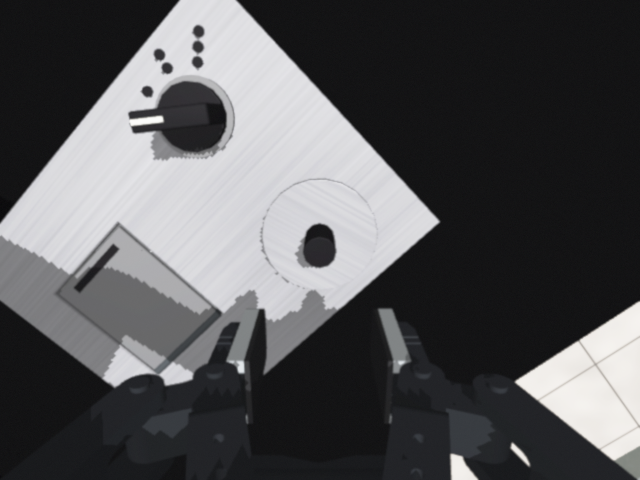

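The cover is seated and level: disc top at 0.2386, centred within 1 mm, at (320,237) in the picture. The flap is shut and the pointer is still on the bar. Now the selector.

```bash
python3 - <<'E'
from h import *
plan([[(.4855,.2745,.37,56.5)]])
E
```

```text
at [0.596  0.2885 0.3794] 140.2 61.5
call
t [ 7.6  -8.15  0.94] r [0.    0.    1.462]
```

send_rows --steps '[{"translation":[1.9,-2.1,0],"delta_rot":[0,0,0.14],"jaw":4},{"translation":[3.8,-4.1,0],"delta_rot":[0,0,0.28],"jaw":4},{"translation":[5.7,-6.1,0],"delta_rot":[0,0,0.42],"jaw":4},{"translation":[7.6,-8.15,0],"delta_rot":[0,0,0.56],"jaw":4},{"translation":[7.6,-8.15,0],"delta_rot":[0,0,0.7],"jaw":4},{"translation":[7.6,-8.15,0],"delta_rot":[0,0,0.84],"jaw":4},{"translation":[7.6,-8.15,0],"delta_rot":[0,0,0.98],"jaw":4},{"translation":[7.6,-8.15,0],"delta_rot":[0,0,1.12],"jaw":4}]'

```text
time: 62.25
tool_pos: [0.4855, 0.2746, 0.3805]
tool_rot: [-0.0, 0.789, 0.614, -0.0]
contact_force: [0.1, -0.1, -0.5]
gripper_width: 0.469
grasp_force: 0.0
```

send_rows --steps '[{"translation":[0,0,0],"delta_rot":[0,0,0.14],"jaw":4},{"translation":[0,0,0],"delta_rot":[0,0,0.28],"jaw":4},{"translation":[0,0,0],"delta_rot":[0,0,0.342],"jaw":4},{"translation":[0,0,2],"delta_rot":[0,0,0.342],"jaw":4},{"translation":[0,0,4],"delta_rot":[0,0,0.342],"jaw":4},{"translation":[0,0,5],"delta_rot":[0,0,0.342],"jaw":4},{"translation":[0,0,5],"delta_rot":[0,0,0.342],"jaw":4},{"translation":[0,0,5],"delta_rot":[0,0,0.342],"jaw":4}]'

```text
time: 63.05
tool_pos: [0.4858, 0.2746, 0.3312]
tool_rot: [0.0, 0.881, 0.473, 0.0]
contact_force: [-0.1, 0.3, -0.5]
gripper_width: 0.465
grasp_force: 0.0
```

```bash
python3 - <<'E'
from h import *
C=cloud(snap('wrist')); W=C.reshape(-1,3); W=W[np.isfinite(W[:,0])]
s=W[(W[:,2]>.262)&(W[:,2]<.28)&(abs(W[:,0]-.485)<.04)&(abs(W[:,1]-.275)<.04)]
rc=cv2.minAreaRect(s[:,:2].astype(np.float32)*1000);print('sel',len(s),rc)
plan([[(.4855,.2745,.258,56.5)]])
E
```

```text
sel 2116 ((485.9765625, 274.69793701171875), (44.379737854003906, 11.76609992980957), 56.235477447509766)
at [0.4861 0.2747 0.3319] 56.5 63.1
call
t [-0.05 -0.04  7.39] r [ 0.  0. -0.]
```

Aligned. Descend, grip, turn clockwise 1.2 rad.

send_rows --steps '[{"translation":[0,0,2],"delta_rot":[0,0,0],"jaw":4},{"translation":[0,0,4],"delta_rot":[0,0,0],"jaw":4},{"translation":[0,0,6],"delta_rot":[0,0,0],"jaw":4},{"translation":[0,0,7],"delta_rot":[0,0,0],"jaw":4},{"translation":[0,0,7.3],"delta_rot":[0,0,0],"jaw":4},{"translation":[0,0,7.3],"delta_rot":[0,0,0],"jaw":4},{"translation":[0,0,7.3],"delta_rot":[0,0,0],"jaw":0.8},{"translation":[0,0,7.3],"delta_rot":[0,0,0],"jaw":0.8}]'

```text
time: 63.9
tool_pos: [0.486, 0.275, 0.2593]
tool_rot: [-0.0, 0.881, 0.473, 0.001]
contact_force: [-13.4, 7.5, 9.2]
gripper_width: 0.136
grasp_force: 10.1
```

send_rows --steps '[{"translation":[0,0,0],"delta_rot":[0,0,0],"jaw":0.8},{"translation":[0,0,0],"delta_rot":[0,0,0],"jaw":0.8},{"translation":[0,0,0],"delta_rot":[0,0,0],"jaw":0.8},{"translation":[0,0,0],"delta_rot":[0,0,0],"jaw":0.8},{"translation":[0,0,0],"delta_rot":[0,0,0.1],"jaw":0.8},{"translation":[0,0,0],"delta_rot":[0,0,0.2],"jaw":0.8},{"translation":[0,0,0],"delta_rot":[0,0,0.3],"jaw":0.8},{"translation":[0,0,0],"delta_rot":[0,0,0.4],"jaw":0.8}]'

```text
time: 64.7
tool_pos: [0.4861, 0.2749, 0.2594]
tool_rot: [-0.0, 0.958, 0.287, 0.001]
contact_force: [-2.8, -0.4, 5.2]
gripper_width: 0.131
grasp_force: 60.1
```

send_rows --steps '[{"translation":[0,0,0],"delta_rot":[0,0,0.1],"jaw":0.8},{"translation":[0,0,0],"delta_rot":[0,0,0.2],"jaw":0.8},{"translation":[0,0,0],"delta_rot":[0,0,0.3],"jaw":0.8},{"translation":[0,0,0],"delta_rot":[0,0,0.4],"jaw":0.8},{"translation":[0,0,0],"delta_rot":[0,0,0.5],"jaw":0.8},{"translation":[0,0,0],"delta_rot":[0,0,0.6],"jaw":0.8},{"translation":[0,0,0],"delta_rot":[0,0,0.7],"jaw":0.8},{"translation":[0,0,0],"delta_rot":[0,0,0.8],"jaw":0.8}]'

```text
time: 65.5
tool_pos: [0.4862, 0.2741, 0.2595]
tool_rot: [0.0, 0.994, -0.109, 0.001]
contact_force: [-2.1, -2.3, 6.7]
gripper_width: 0.127
grasp_force: 60.1
```

```bash
python3 - <<'E'
from h import *
s=state();print(s['gripper_width'],s['grasp_force'],s['contact_force'],s['ft_torque'])
plan([[(.4858,.2746,.258,-12.2)]])
E
```

```text
0.12738284902584612 60.13737738132477 [-2.09832445 -2.28555487  6.72250323] [-0.47772398  0.50277229  0.0102875 ]
at [0.4862 0.2741 0.2595] 347.5 65.5
call
t [-0.05 -0.04  0.15] r [ 0.     0.    -0.006]
```

Turned to 1.2 rad. Release, lift straight up and look.

send_rows --steps '[{"translation":[0,0,0],"delta_rot":[0,0,0],"jaw":0.8},{"translation":[0,0,0],"delta_rot":[0,0,0],"jaw":4},{"translation":[0,0,0],"delta_rot":[0,0,0],"jaw":4},{"translation":[0,0,0],"delta_rot":[0,0,0],"jaw":4},{"translation":[0,0,0],"delta_rot":[0,0,0],"jaw":4},{"translation":[0,0,-3],"delta_rot":[0,0,0],"jaw":4},{"translation":[0,0,-7],"delta_rot":[0,0,0],"jaw":4},{"translation":[0,0,-11],"delta_rot":[0,0,0],"jaw":4}]'

```text
time: 66.3
tool_pos: [0.4854, 0.2744, 0.3681]
tool_rot: [0.0, 0.994, -0.107, -0.001]
contact_force: [1.6, -0.8, -0.3]
gripper_width: 0.471
grasp_force: 0.0
```

send_rows --steps '[{"translation":[0,0,-4],"delta_rot":[0,0,0],"jaw":4},{"translation":[0,0,-8],"delta_rot":[0,0,0],"jaw":4},{"translation":[0,0,-12],"delta_rot":[0,0,0],"jaw":4},{"translation":[0,0,-12],"delta_rot":[0,0,0],"jaw":4},{"translation":[0,0,-12],"delta_rot":[0,0,0],"jaw":4},{"translation":[0,0,-12],"delta_rot":[0,0,0],"jaw":4},{"translation":[0,0,-12],"delta_rot":[0,0,0],"jaw":4},{"translation":[0,0,-12],"delta_rot":[0,0,0],"jaw":4}]'

```text
time: 67.1
tool_pos: [0.4856, 0.2745, 0.4859]
tool_rot: [0.001, 0.994, -0.107, -0.001]
contact_force: [0.2, -0.1, -0.0]
gripper_width: 0.466
grasp_force: 0.0
```

```bash
python3 - <<'E'
from h import *
d=snap('wrist','w10.png'); C=cloud(d); W=C.reshape(-1,3); W=W[np.isfinite(W[:,0])]
s=W[(W[:,2]>.262)&(W[:,2]<.28)&(abs(W[:,0]-.485)<.04)&(abs(W[:,1]-.275)<.04)]
print('sel',len(s),cv2.minAreaRect(s[:,:2].astype(np.float32)*1000)); flapz(cloud(snap('scene')))
k=W[(W[:,2]>.262)&(W[:,2]<.29)&(np.hypot(W[:,0]-.597,W[:,1]-.2886)<.03)];print('knob',len(k),np.median(k,0) if len(k) else 0)
E
```

```text
sel 727 ((485.77099609375, 274.1171875), (11.141539573669434, 43.46014404296875), 77.71762084960938)
flap z pct 628 [0.215 0.22  0.225]
knob 566 [0.59695608 0.28789282 0.27138693]
```

View pics/w10.png

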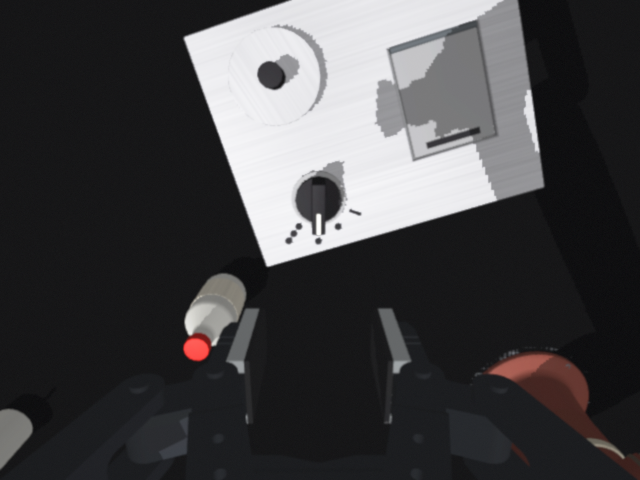

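The pointer is at (318,222) on the two-dot mark: the bar turned from 56.3° to -12.3°, about 1.20 rad. The cover (275,75) is seated and the flap (445,95) is shut.

```bash
python3 -c "
from plant import *
print(job_done())"
```

```text
the job is handed in; nothing more can be done
None
```

I handed the job in at about 67 s. By the last camera checks, all six jars are in the chamber with the flap shut, the tablet is in the well under a level, seated cover, and the selector is at two dots. The judge returned no result.

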